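Restock the autosampler's rack loader and lower its hood

TASK

Restart the sample loader on the bench: first take the finished grey rack out of its lane and stand it in the yellow return tray. Then load every blue vial rack there is: set each one on the open apron at the right-hand end of the lane, crosswise like the finished one was, and slide it along the lane floor (do not lift it over or drop it in from above) so that its own front edge lifts the orange catch and the catch falls down again behind it. Last, bring the heavy glass hood over and ease it down until fully shut without letting it slam; do not tip the vials or disturb the bottles and the jar.

Things in the scene. Friction and masses are not known exactly. Their poses are not given: they have to be found in the camera images.
- loader: fixed rack loader, maybe turned a little. Its frame L: origin at bench level on the lane's centre line where the lane begins (under the resting catch's tip); y inwards along the lane (to the left), x away from the robot, z up. Lane floor and apron are one flat deck 8 mm above the bench. Racks stand in it side by side, long side along L's x; it holds three. Low housing (36 mm high) behind the lane, x = 64 to 130 mm.
- lane_end (a point): point on the lane floor at the foot of the lane's inner end wall (L: x 0, y 150, z 8 mm). The lane is 104 mm wide inside (x = -52 to 52), between walls 12 mm thick that reach 52 mm above the bench from y = -40 to 150. Beyond the end wall a housing 74 mm high fills y = 162 to 207, x = -70 to 130.
- apron (a point): middle of the apron, on the deck (L: x 0, y -85, z 8 mm). The apron runs from y = -140 to -40 mm, open on top and at its right end; its two guide rails (30 mm above the bench) flare from 104 mm apart at y = -40 to about 120 mm at y = -140.
- catch (a joint): orange gravity catch, an arm 12 mm wide at the far side of the lane (L: x = 38 to 50 mm), hung from a pin at y = -40, z = 52 on a bracket 66 mm high, sloping down inwards to its tip. rad: 0 = down, about 0.4 riding on a rack, 1.2 fully up. A rack slid inwards lifts it with its front top edge; it falls by its own weight when the rack's trailing side is 13 mm past y = 0, and bars the way back.
- catch_tip (a point): lower end of the catch; at rest at L: x 44, y 0, z 18 mm. It swings about a line along L's x.
- hood (a joint): heavy hood (1.5 kg), grey frame with glass top, 150 x 174 mm, 35 mm deep, hinged at its far edge along L's y. rad: 0 = shut; starts open just past upright (1.6 to 1.8; stop 1.92). The hinge's friction (0.5 N m) holds it down to about 1.2; lower, its weight wins: let go, it falls and slams. About 3 N at the bar brings it over, 5 N holds it near shut. Let go some 4 mm before shut it settles softly.
- hood_hinge (a point): middle of the hood's hinge line (L: x 85, y 75, z 54 mm).
- hood_bar (a point): middle of the blue round handle bar on the hood's free edge, along L's y: 12 mm thick, 88 mm free between its end posts, 34 mm clear of the hood's edge. At joint value a it lies at L: x = 85 - 200 cos a + 12 sin a, y = 75, z = 54 + 200 sin a + 12 cos a (mm); when shut, 45 mm clear of the lane's front wall and 60 mm over the bench.
- rack1_mid (a point): blue vial rack, starts upright on the bench right of the loader: block 100 (x) x 42 (y) x 28 mm high; eight capped vials stand on its top to 44 mm above its underside (within 33 mm of the middle in x, 15 in y; end shoulders bare). 0.17 to 0.34 kg. Point: 22 mm above its underside, at its centre; x along the rack; the same turned half round. Absent: None.
- rack2_mid (a point): second blue rack, like rack1_mid. Absent: None.
- rack3_mid (a point): third blue rack, like rack1_mid. Absent: None.
- spent_mid (a point): the finished rack: light grey block, clear vials, yellow caps; size, shape and point as the blue racks. Starts in the lane, inside the catch, crosswise, with 28 mm or more of free lane on either side.
- tray: yellow return tray fixed on the bench at the left, maybe turned a little: open box 170 (x) x 150 (y) x 24 mm high, walls and floor 4 mm. Origin: centre of its underside.
- amber_bottle: bystander: amber bottle with a blue cap, 72 mm across, 165 mm high; origin at its underside.
- clear_bottle: bystander: clear bottle with a blue cap, 64 mm across, 140 mm high; origin at its underside.
- septa_jar: bystander: white jar, 60 mm across, 60 mm high; origin at its underside.
Things that resemble listed ones, but are neither listed nor needed, are in the scene too. Of the things shaped like the tray, the yellow one is meant. Of the things that look like the part that bears spent_mid, the larger one is meant.

How it is judged:
By the outcome, as a careful person would: the job done as asked, in the order asked, and still so for the second after the job is handed in, with the robot touching nothing.
Of rack1, rack2, rack3 only 2 to 3 are there at a start; the rules pass over those that are not, and their reading is None.
At some moment in a run one of rack1, rack2, rack3 may be knocked a few centimetres aside while the robot is not near it.
It also fails if it takes over 210 s, if anything falls off the work surface, if the arm or the gripper's body presses on something with over 40 N, if the wrist force passes 120 N, or if a joint passes its speed limit or range.

ROBOT

A 7-joint arm with a two-finger parallel gripper is mounted at the origin on the work surface. World frame = base frame: x ahead of the robot, y to its left, z up, the work surface at z = 0. Lengths are in m, angles in rad, forces in N, time in s.
With the tool pointing down it reaches from about 0.35 to 0.9 m from the base axis. Payload 19.9 kg.
Tool frame: the origin (TCP) lies on the centre line of the jaws, within the pads' length; the fingertips stand 11 mm ahead of it and the grasp point (between the pads) lies 8 mm behind it; z points along the fingers, y is the direction in which the jaws open and shut (so a half turn about z gives the same grasp; the last joint's range is limited). The gripper opens to 94 mm and grips with 3 to 60 N. Pads are 16 mm wide; open, the fingers measure 119 mm over their backs; the gripper's body (75 mm by 177 mm) begins 78 mm behind the grasp point.
Start: joints at [1.292, 0.417, -0.01, 1.614, 0.005, 1.111, -0.053], TCP at [0.147, -0.607, 0.216] pointing down, gripper open.
Joint ranges: [-2.81, 2.81], [-0.39, 2.02], [-1.27, 1.25], [0.06, 2.57], [-1.19, 4.33], [0.19, 2], [-2.82, 2.82]. Speed limits (rad/s): [1.89, 1.89, 2.39, 2.39, 3.01, 3.01, 3.01].

INTERFACE

Orientations are given as a unit quaternion [w, x, y, z].
In Python, from cell import observe, viewer, robot, spotter gives the robot as it stands. The module is installed in compiled form; this text tells all that it offers.
- The arm moves only by the shell command python3 -m creep 'ROWS' [FORCE]. ROWS is JSON, a list of rows, each an object of numbers: "tx", "ty", "tz": the shift along the tool's x, y, z as a fraction of full scale; "ax", "ay", "az": the turn, a rotation vector about the tool's x, y, z as a fraction of full scale; "jaw": the opening in per cent of the stroke, from 0 (shut) to 100 (fully open). In form: [{"tx": .., "ty": .., "tz": .., "ax": .., "ay": .., "az": .., "jaw": ..}, ...]. A call has 1 to 20 rows; each row is the pose to reach, as a shift and turn from the pose commanded when the call began, along the tool's axes at that moment, turning the shorter way round; what a row does not reach only later rows make up. Full scale, the value 1, is 30 cm for a shift and 180 degrees for a turn. A row lasts 1/12 s, in which the tool goes at most 41.7 mm and 7.16 degrees, less where a joint would pass 70% of its speed; a pose out of reach is approached as far as the arm can. A call with a number of a shift or a turn outside -1 to 1 is refused whole. A call with a gripper value outside its range is refused whole. The fingers move at their own pace and stop on an object; FORCE is the grip in N (left out, the last holds). Time passes only in rows, so rows that repeat a pose let the fingers close. It gives the time, the measured TCP pose, the force and the opening at its end, in the units of the state.
- observe(): the state, without advancing time (a new reading comes with each control period).
- viewer.snapshot(name): name is "side" or "top"; returns the picture (420x560x3 uint8, red, green, blue); there is no depth.
- viewer.calibration(name): a dict with "fx", "fy", "cx", "cy" (pixels), "k1" (the pictures are not rectified: a ray, as slopes to the right and down, at radius r is drawn at 1 + k1 r^2 times it, then the intrinsics apply), "pose" (4x4, takes a point from camera to world coordinates). Camera axes: x right, y up, looking along -z (the intrinsics and any distortion apply to the point x, -y, -z); pixel columns grow to the right and rows downward; lengths in m; the calibration is good to about 2 mm. A picture is of the moment at which its call begins. calibration takes no time and is no camera call.
- robot.hand_in(): hands the job in, once; it reports no verdict.
Trained networks look in the newest picture that a camera, given by its name, has taken for a name from the list of things; names that differ only in an ending like _2 or _b are one class to them, and where a whole thing is asked for, a point or a joint stands for the part that bears it (a point fixed in the world has none). Each returns a list of dicts, best first, with "confidence" (0 to 1); they miss things now and then, are a little off and sometimes report something else, mostly with a low value. They report only what shows in the picture. A call takes as long as a camera call. They do not tell look-alikes from the thing itself.
- spotter.trace(thing, camera): "region" (420x560 bool, what is visible of it) and "point" ([row, column] in pixels, amid what is visible of it).
The state is a dict: "t": time; "joints": joint angles; "qd": joint speeds; "joint_efforts": joint torques, N m; "position": TCP position; "ee_rot": TCP orientation; "force": force on the tool from outside, world axes, zero at the start; "torque": the same for the moment, N m; "width": opening from 0.0 (shut) to 1.0 (fully open).
Only numpy, scipy, OpenCV 4.12 (cv2) and the standard library are available. Lean on these libraries where they do the work, as an engineer would, in place of code of your own. Each camera call takes 0.05 s, during which the arm holds its last target. There are 200 camera calls.

## Working session

There is one attempt and no reset: what is moved stays moved. The work goes in short steps, Python scripts to look and compute and a shell command to move; the robot and the scene stay as the last step left them, time stands still between calls to the robot, and variables do not carry over. Pictures are saved under pics/ and viewed, about 12 in all and at most 16, crops included, and the job is handed in when it is done.

```bash
mkdir -p pics; cat > h.py <<'E'
import numpy as np, cv2
from cell import observe, viewer, robot, spotter
def snap(cam,name=None,crop=None,scale=1):
    im=viewer.snapshot(cam)
    if name:
        o=im[:,:,::-1]
        if crop: r0,r1,c0,c1=crop; o=o[r0:r1,c0:c1]
        o=cv2.resize(o,None,fx=scale,fy=scale,interpolation=cv2.INTER_CUBIC)
        cv2.imwrite('pics/'+name+'.png',o)
    return im
def KD(cam):
    c=viewer.calibration(cam)
    K=np.array([[c['fx'],0,c['cx']],[0,c['fy'],c['cy']],[0,0,1.]])
    return K,np.array([c['k1'],0,0,0.]),np.array(c['pose'])
def ray(cam,rc):
    K,D,P=KD(cam)
    u=cv2.undistortPoints(np.array([[[rc[1],rc[0]]]],float),K,D)[0,0]
    d=P[:3,:3]@np.array([u[0],-u[1],-1]); return P[:3,3],d
def at_z(cam,rc,z):
    o,d=ray(cam,rc); return o+d*(z-o[2])/d[2]
def proj(cam,p):
    K,D,P=KD(cam); q=P[:3,:3].T@(np.array(p)-P[:3,3]); q=q*[1,-1,-1]
    x=cv2.projectPoints(q.reshape(1,1,3),np.zeros(3),np.zeros(3),K,D)[0][0,0]; return x[::-1]
E
python3 - <<'E'
from h import *
for c in('top','side'):
    im=snap(c,c+'0',scale=1.4)
    K,D,P=KD(c);print(c,K.diagonal(),D[0],P.round(3).tolist())
    for t in['loader','catch','hood','rack1_mid','spent_mid','tray','amber_bottle','clear_bottle','septa_jar','hood_bar']:
        for r in spotter.trace(t,c)[:5]:
            print(c,t,round(r['confidence'],2),np.round(r['point']),r['region'].sum())
print(observe()['ee_rot'],observe()['t'])
E
```

```text
top [480.5535794 480.5535794   1.       ] -0.06548995669773393 [[0.015, 0.986, -0.168, 0.267], [-1.0, 0.013, -0.009, 0.094], [-0.006, 0.168, 0.986, 1.34], [0.0, 0.0, 0.0, 1.0]]
top loader 0.6 [165. 293.] 9513
top loader 0.37 [208. 191.] 3266
top hood 0.68 [128. 289.] 2585
top spent_mid 0.56 [181. 293.] 516
top spent_mid 0.49 [240. 319.] 276
top tray 0.79 [225. 111.] 3415
top tray 0.58 [208. 193.] 3309
top amber_bottle 0.71 [137. 456.] 956
top clear_bottle 0.94 [136. 194.] 634
top septa_jar 0.73 [272. 218.] 406
top septa_jar 0.29 [134. 455.] 901
top hood_bar 0.88 [130. 285.] 2524
side [541.31715116 541.31715116   1.        ] -0.09578258086874661 [[-0.928, 0.23, -0.295, 0.003], [-0.373, -0.525, 0.765, 1.358], [0.021, 0.819, 0.573, 1.008], [0.0, 0.0, 0.0, 1.0]]
side loader 0.86 [193. 232.] 5975
side catch 0.53 [183. 251.] 24
side hood 0.6 [168. 217.] 2263
side hood 0.39 [187. 250.] 56
side spent_mid 0.86 [205. 252.] 442
side spent_mid 0.77 [211. 309.] 186
side tray 0.87 [340. 209.] 3976
side tray 0.79 [274. 233.] 2867
side tray 0.75 [144. 310.] 374
side tray 0.28 [170. 216.] 2350
side tray 0.25 [170. 318.] 393
side amber_bottle 0.65 [127. 273.] 711
side clear_bottle 0.72 [241. 177.] 888
side clear_bottle 0.33 [128. 272.] 679
side septa_jar 0.95 [267. 311.] 539
side hood_bar 0.76 [173. 217.] 2202
[-2.62821015e-05  9.92939915e-01  1.18618396e-01 -1.42980316e-05] 1.1
```

View pics/top0.png

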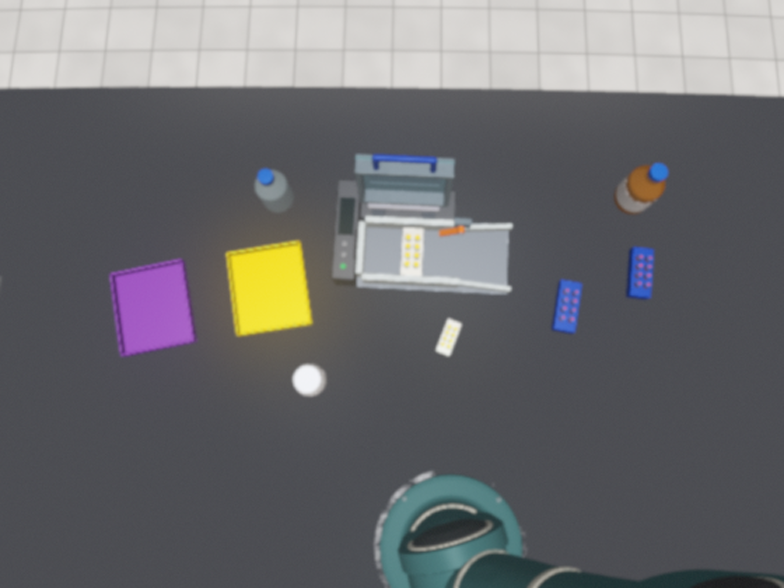

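View pics/side0.png

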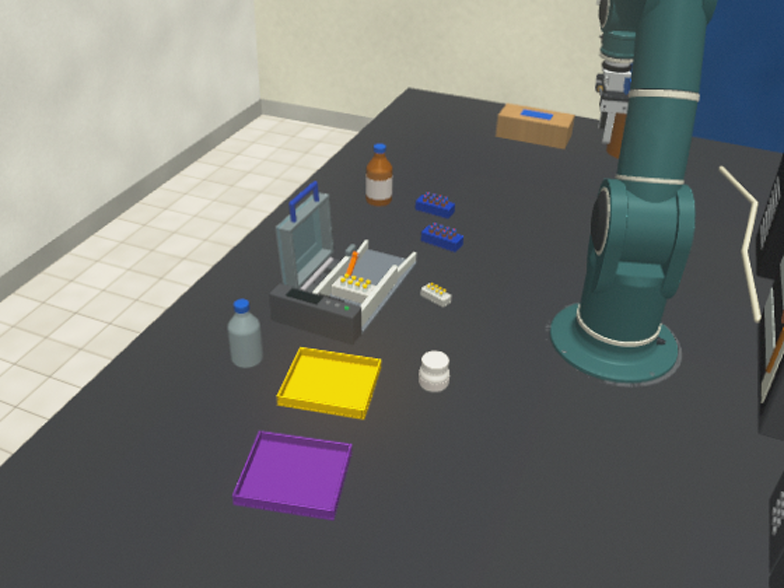

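Views 1 and 2 of 16. In the top view (scaled 1.4x), two blue racks are at (568,306) and (641,273), with the right edge partly hidden by the arm. The large grey rack is in the lane at (412,251), and a small look-alike is on the bench at (449,337). The yellow tray is at (268,288) and the purple tray at (152,307).

Next I'll zoom in on the loader to fit its frame.

```bash
python3 - <<'E'
from h import *
snap('top','top1',(100,215,235,370),5.5)
snap('side','side1',(125,245,185,305),5)
E
```

```text
(no output)
```

View pics/top1.png

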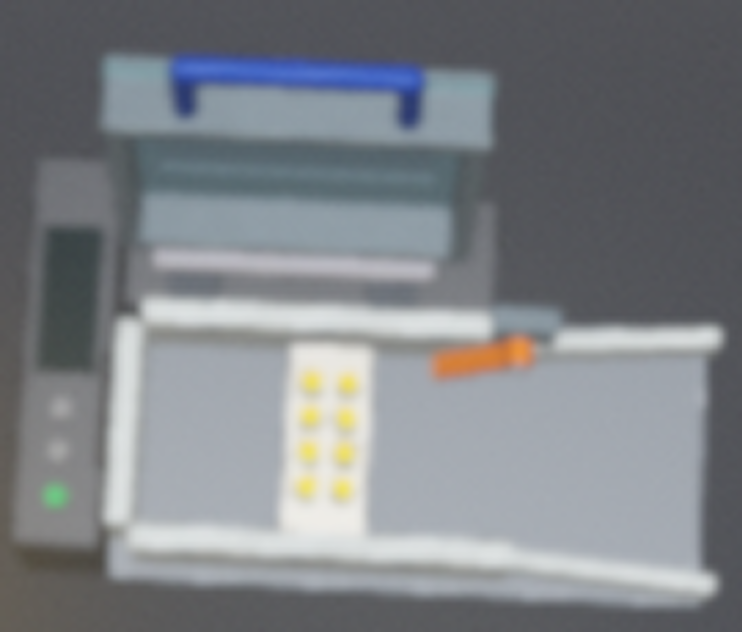

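View pics/side1.png

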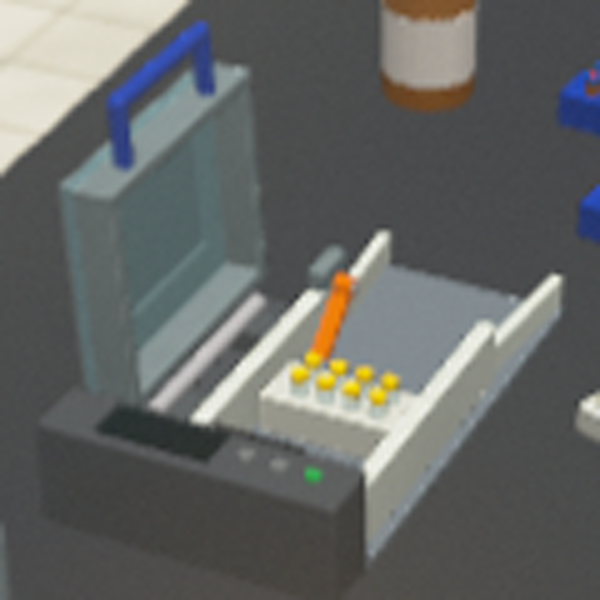

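Views 3 and 4 give clear loader features: the housing corners, the catch pin and tip, and the rail ends. I'll fit the loader, racks and tray from these.

```bash
cat >> h.py <<'E'
from scipy.optimize import minimize, least_squares
def T2(p,q):
    c,s=np.cos(p[2]),np.sin(p[2]); q=np.asarray(q,float)
    return np.array([p[0]+c*q[0]-s*q[1],p[1]+s*q[0]+c*q[1],q[2]])
def box(x,y,z0,z1): return [[a,b,c] for a in(-x,x) for b in(-y,y) for c in(z0,z1)]
RACK=box(.05,.021,0,.028)+box(.033,.015,.028,.044)
TRAY=box(.085,.075,0,.024)
def fit(masks,model,p0,z0=0.,S=4):
    big={}
    for c,m in masks.items():
        r,k=np.nonzero(m); b=(r.min()-12,r.max()+12,k.min()-12,k.max()+12)
        cc=max(cv2.findContours(m.astype(np.uint8),cv2.RETR_EXTERNAL,cv2.CHAIN_APPROX_NONE)[0],key=len)
        t=cv2.resize(m[b[0]:b[1],b[2]:b[3]].astype(np.float32),None,fx=S,fy=S,interpolation=cv2.INTER_LINEAR)
        big[c]=(b,t)
    def cost(p):
        e=0
        for c,(b,t) in big.items():
            u=np.array([proj(c,T2(p,np.add(q,[0,0,z0]))) for q in model])
            pts=np.stack([(u[:,1]-b[2]+.5)*S-.5,(u[:,0]-b[0]+.5)*S-.5],1)
            h=cv2.convexHull(np.round(pts*16).astype(np.int32))
            m=np.zeros_like(t); cv2.fillConvexPoly(m,h,1.,shift=4)
            e+=1-np.minimum(m,t).sum()/np.maximum(m,t).sum()
        return e/len(big)
    best=None
    for dy in(-.5,-.25,0,.25,.5):
        s=np.array([p0[0],p0[1],p0[2]+dy])
        r=minimize(cost,s,method='Nelder-Mead',options=dict(initial_simplex=s+np.array([[0,0,0],[.01,0,0],[0,.01,0],[0,0,.2]]),maxiter=90,xatol=2e-4,fatol=1e-4))
        if best is None or r.fun<best.fun: best=r
    return best.x.round(4),round(best.fun,3)
def blobs(im,col,amin=60):
    h=cv2.cvtColor(im,cv2.COLOR_RGB2HSV)
    lo,hi={'blue':((110,140,60),(130,255,255)),'yellow':((22,150,120),(34,255,255))}[col]
    m=cv2.morphologyEx(cv2.inRange(h,lo,hi),cv2.MORPH_CLOSE,np.ones((5,5)))
    n,l,s,c=cv2.connectedComponentsWithStats(m)
    return [(l==i,c[i][::-1],s[i,4]) for i in range(1,n) if s[i,4]>=amin]
E
python3 - <<'E'
from h import *
ims={c:snap(c) for c in('top','side')}
t=lambda u,v:(v/5.5+100-.4,u/5.5+235-.4)
s=lambda u,v:(v/5+125-.4,u/5+185-.4)
P=[('top',[.044,-.04,.052],t(520,352)),('top',[.044,0,.018],t(437,365)),('top',[.130,.207,.074],t(40,162)),
('top',[0,-.14,.008],t(705,470)),('top',[.052,.15,.052],t(145,325)),
('side',[.044,-.04,.052],s(345,283)),('side',[.044,0,.018],s(320,356)),('side',[.13,.207,.074],s(40,428)),('side',[.13,.162,.074],s(90,390)),
('side',[-.07,.207,.074],s(332,512)),('side',[-.07,.162,.074],s(365,468)),('side',[-.06,-.04,.052],s(490,325))]
res=lambda p:np.concatenate([proj(c,T2(p,q))-np.array(o) for c,q,o in P])
r=least_squares(res,[.6,.05,0],loss='soft_l1');L=r.x
print('loader',L.round(4));print(res(L).reshape(-1,2).round(1).tolist())
o=at_z('top',t(328,440),.036);c,si=np.cos(L[2]),np.sin(L[2]);d=o[:2]-L[:2]
print('spent in L',c*d[0]+si*d[1],-si*d[0]+c*d[1])
for c in ims:
  for m,ce,a in blobs(ims[c],'blue'): print(c,'blue',ce.round(),a,at_z(c,ce,.02).round(3))
  for m,ce,a in blobs(ims[c],'yellow',500): print(c,'yel',ce.round(),a,at_z(c,ce,.005).round(3))
def near(c,col,p,z):
    q=[(np.hypot(*(at_z(c,b[1],z)[:2]-p)),b[0]) for b in blobs(ims[c],col)]; return min(q,key=lambda a:a[0])[1]
for b in blobs(ims['top'],'blue'):
    p=at_z('top',b[1],.02)[:2]
    print('rack',fit({'top':b[0],'side':near('side','blue',p,.02)},RACK,[*p,0]), fit({'top':b[0]},RACK,[*p,0]))
b=blobs(ims['top'],'yellow',1000)[0];p=at_z('top',b[1],.01)[:2]
print('tray',fit({'top':b[0],'side':near('side','yellow',p,.01)},TRAY,[*p,0]))
# hood bar ends in top/side -> angle
for nm,c,ab in(('top','top',(t(297,72),)),('side','side',(s(160,68),))):
  for a in np.arange(1.5,1.95,.05):
    q=[.085-.2*np.cos(a)+.012*np.sin(a),.075,.054+.2*np.sin(a)+.012*np.cos(a)]
    print(nm,round(a,2),(proj(c,T2(L,q))-ab[0]).round(1),end=' ')
E
```

```text
loader [ 0.5667  0.0266 -0.0331]
[[0.3, -0.4], [0.4, -0.4], [-1.4, -1.1], [-0.5, -0.6], [-0.6, -0.7], [-0.1, 0.7], [0.1, 0.4], [-1.7, -0.4], [-1.9, -2.7], [-1.0, 1.8], [-0.7, 2.0], [-0.9, 0.8]]
spent in L -0.001049388291605548 0.0533181472483411
top blue [113. 289.] 203 [0.768 0.098 0.02 ]
top blue [194. 457.] 606 [ 0.535 -0.379  0.02 ]
top blue [219. 405.] 598 [ 0.465 -0.229  0.02 ]
top yel [206. 192.] 3336 [0.495 0.369 0.005]
side blue [141. 216.] 135 [ 0.879 -0.265  0.02 ]
side blue [147. 311.] 312 [ 0.532 -0.368  0.02 ]
side blue [169. 316.] 389 [ 0.464 -0.22   0.02 ]
side yel [273. 235.] 2818 [0.498 0.367 0.005]Traceback (most recent call last):
  File "<stdin>", line 21, in <module>
  File "h.py", line 50, in fit
    r=minimize(cost,s,method='Nelder-Mead',options=dict(initial_simplex=s+np.array([[0,0,0],[.01,0,0],[0,.01,0],[0,0,.2]]),maxiter=90,xatol=2e-4,fatol=1e-4))
    res = _minimize_neldermead(fun, x0, args, callback, bounds=bounds,
                               **options)
    fsim[j] = func(sim[j])
              ~~~~^^^^^^^^
    fx = function(np.copy(x), *(wrapper_args + args))
  File "h.py", line 41, in cost
    u=np.array([proj(c,T2(p,np.add(q,[0,0,z0]))) for q in model])
                ~~~~^^^^^^^^^^^^^^^^^^^^^^^^^^^^
  File "h.py", line 22, in proj
    K,D,P=KD(cam); q=P[:3,:3].T@(np.array(p)-P[:3,3]); q=q*[1,-1,-1]
          ~~^^^^^
  File "h.py", line 12, in KD
    c=viewer.calibration(cam)
ValueError: time passes only in moves, steps and waits
```

```bash
python3 - <<'E'
s=open('h.py').read()
s=s.replace("def KD(cam):\n    c=viewer","_C={}\ndef KD(cam):\n    if cam in _C: return _C[cam]\n    c=viewer").replace("    return K,np.array([c['k1'],0,0,0.]),np.array(c['pose'])","    _C[cam]=K,np.array([c['k1'],0,0,0.]),np.array(c['pose'])\n    return _C[cam]")
s+='''
def near(im,c,col,p,z):
    return min([(np.hypot(*(at_z(c,b[1],z)[:2]-p)),i,b[0]) for i,b in enumerate(blobs(im,col))])[2]
L0=np.array([.5667,.0266,-.0331])
'''
open('h.py','w').write(s)
E
cat > scan.py <<'E'
from h import *
ims={c:snap(c) for c in('top','side')}
for b in blobs(ims['top'],'blue',300):
    p=at_z('top',b[1],.02)[:2]
    print('rack',fit({'top':b[0],'side':near(ims['side'],'side','blue',p,.02)},RACK,[*p,0]), fit({'top':b[0]},RACK,[*p,0]))
E
python3 - <<'E'
from scan import *
L=L0
t=lambda u,v:(v/5.5+100-.4,u/5.5+235-.4)
s=lambda u,v:(v/5+125-.4,u/5+185-.4)
b=blobs(ims['top'],'yellow',1000)[0];p=at_z('top',b[1],.01)[:2]
print('tray',fit({'top':b[0],'side':near(ims['side'],'side','yellow',p,.01)},TRAY,[*p,0]))
for c,ab in(('top',t(297,72)),('side',s(160,68))):
  for a in np.arange(1.55,1.95,.05):
    q=[.085-.2*np.cos(a)+.012*np.sin(a),.075,.054+.2*np.sin(a)+.012*np.cos(a)]
    print(c,round(a,2),(proj(c,T2(L,q))-ab).round(1),end=' ')
# spot far-right area
print(T2(L,[0,.0533,.03]), observe()['t'])
E
```

```text
rack (array([ 0.5359, -0.3803, -0.1264]), np.float64(0.159)) (array([ 0.5362, -0.381 , -0.1264]), np.float64(0.091))
rack (array([ 0.4658, -0.2292, -0.1821]), np.float64(0.148)) (array([ 0.4655, -0.23  , -0.1704]), np.float64(0.081))
tray (array([0.495 , 0.3681, 0.1753]), np.float64(0.033))
top 1.55 [ 7.2 -0.5] top 1.6 [ 3.3 -0.4] top 1.65 [-0.5 -0.2] top 1.7 [-4.1  0. ] top 1.75 [-7.7  0.2] top 1.8 [-11.    0.4] top 1.85 [-14.3   0.6] top 1.9 [-17.3   0.8] side 1.55 [0.  5.7] side 1.6 [-0.5  2.8] side 1.65 [-0.8 -0.2] side 1.7 [-1.  -3.1] side 1.75 [-1.  -5.9] side 1.8 [-0.9 -8.7] side 1.85 [ -0.6 -11.4] side 1.9 [ -0.2 -14.1] [0.56846391 0.0798708  0.03      ] 1.4
```

```bash
cat > to.py <<'E'
# to.py W|L x y z(mm, TCP) [yaw_rad rel]  -> tool-axis fractions
import sys; from h import *
from scipy.spatial.transform import Rotation as R
f=sys.argv[1];v=[float(a) for a in sys.argv[2:]]
o=observe();q=o['ee_rot'];Rm=R.from_quat([q[1],q[2],q[3],q[0]])
p=np.array(v[:3])/1000; yaw=v[3] if len(v)>3 else 0
if f=='L': p=T2(L0,p); yaw+=L0[2]
Rt=R.from_euler('z',yaw)*R.from_quat([1,0,0,0])
s=Rm.inv().apply(p-np.array(o['position']))/.3
best=min([(Rm.inv()*Rt*R.from_euler('z',k)).as_rotvec()/np.pi for k in(0,np.pi)],key=np.linalg.norm)
print('t',s.round(4),'a',best.round(4),'now',np.round(o['position'],4),'F',np.round(o['force'],1),'w',round(o['width'],3),'t',round(o['t'],1),'q7',np.round(o['joints'],2)[6])
E
python3 -m creep '[{"tx":0.3,"ty":-0.3,"az":0.03,"jaw":70},{"tx":0.95,"ty":-0.947,"az":0.086,"jaw":70},{"tx":0.95,"ty":-0.947,"az":0.086,"jaw":70},{"tx":0.95,"ty":-0.947,"az":0.086,"jaw":70},{"tx":0.95,"ty":-0.947,"az":0.086,"jaw":70},{"tx":0.95,"ty":-0.947,"az":0.086,"jaw":70},{"tx":0.95,"ty":-0.947,"az":0.086,"jaw":70},{"tx":0.95,"ty":-0.947,"az":0.086,"jaw":70},{"tx":0.95,"ty":-0.947,"az":0.086,"jaw":70},{"tx":0.95,"ty":-0.947,"az":0.086,"jaw":70},{"tx":0.95,"ty":-0.947,"az":0.086,"jaw":70},{"tx":0.95,"ty":-0.947,"az":0.086,"jaw":70},{"tx":0.95,"ty":-0.947,"az":0.086,"jaw":70},{"tx":0.95,"ty":-0.947,"az":0.086,"jaw":70}]' 20
python3 to.py L 0 53.3 216
```

```text
t [ 1.9043e+00 -1.8956e+00  1.5000e-03] a [-0.      0.      0.0862] now [ 0.1472 -0.6074  0.2164] F [ 0.   0.4 -0.2] w 1.001 t 1.4 q7 -0.05$[0]: bad value
```

```bash
python3 -m creep '[{"tx":0.3,"ty":-0.3,"tz":0,"ax":0,"ay":0,"az":0.03,"jaw":70},{"tx":0.95,"ty":-0.947,"tz":0,"ax":0,"ay":0,"az":0.086,"jaw":70},{"tx":0.95,"ty":-0.947,"tz":0,"ax":0,"ay":0,"az":0.086,"jaw":70},{"tx":0.95,"ty":-0.947,"tz":0,"ax":0,"ay":0,"az":0.086,"jaw":70},{"tx":0.95,"ty":-0.947,"tz":0,"ax":0,"ay":0,"az":0.086,"jaw":70},{"tx":0.95,"ty":-0.947,"tz":0,"ax":0,"ay":0,"az":0.086,"jaw":70},{"tx":0.95,"ty":-0.947,"tz":0,"ax":0,"ay":0,"az":0.086,"jaw":70},{"tx":0.95,"ty":-0.947,"tz":0,"ax":0,"ay":0,"az":0.086,"jaw":70},{"tx":0.95,"ty":-0.947,"tz":0,"ax":0,"ay":0,"az":0.086,"jaw":70},{"tx":0.95,"ty":-0.947,"tz":0,"ax":0,"ay":0,"az":0.086,"jaw":70},{"tx":0.95,"ty":-0.947,"tz":0,"ax":0,"ay":0,"az":0.086,"jaw":70},{"tx":0.95,"ty":-0.947,"tz":0,"ax":0,"ay":0,"az":0.086,"jaw":70},{"tx":0.95,"ty":-0.947,"tz":0,"ax":0,"ay":0,"az":0.086,"jaw":70},{"tx":0.95,"ty":-0.947,"tz":0,"ax":0,"ay":0,"az":0.086,"jaw":70}]' 20
python3 to.py L 0 53.3 216
```

```text
t: 2.57
position: [0.3567, -0.2651, 0.2164]
ee_rot: [0.0, 1.0, -0.017, -0.0]
force: [-0.2, -0.7, 0.2]
width: 0.697
t [ 0.6662 -1.1734  0.0013] a [ 0.      0.     -0.0003] now [ 0.3567 -0.2651  0.2164] F [-0.2 -0.7  0.2] w 0.697 t 2.6 q7 -1.06
```

```bash
python3 -m creep '[{"tx":0.56,"ty":-0.98,"tz":0,"ax":0,"ay":0,"az":0,"jaw":70},{"tx":0.56,"ty":-0.98,"tz":0,"ax":0,"ay":0,"az":0,"jaw":70},{"tx":0.56,"ty":-0.98,"tz":0,"ax":0,"ay":0,"az":0,"jaw":70},{"tx":0.56,"ty":-0.98,"tz":0,"ax":0,"ay":0,"az":0,"jaw":70},{"tx":0.56,"ty":-0.98,"tz":0,"ax":0,"ay":0,"az":0,"jaw":70},{"tx":0.56,"ty":-0.98,"tz":0,"ax":0,"ay":0,"az":0,"jaw":70},{"tx":0.56,"ty":-0.98,"tz":0,"ax":0,"ay":0,"az":0,"jaw":70},{"tx":0.56,"ty":-0.98,"tz":0,"ax":0,"ay":0,"az":0,"jaw":70},{"tx":0.56,"ty":-0.98,"tz":0,"ax":0,"ay":0,"az":0,"jaw":70},{"tx":0.56,"ty":-0.98,"tz":0,"ax":0,"ay":0,"az":0,"jaw":70},{"tx":0.56,"ty":-0.98,"tz":0,"ax":0,"ay":0,"az":0,"jaw":70}]'
python3 - <<'E'
from h import *
a=snap('top');b=snap('side')
o=np.concatenate([a[:,160:],b[60:300,180:580-0][:, :400][:, :]][0:1],1)
cv2.imwrite('pics/both2.png',np.concatenate([cv2.resize(a,None,fx=.95,fy=.95),cv2.resize(b[60:235,180:560],(532,245))],0)[:,:,::-1])
E
python3 to.py L 0 53.3 216
```

```text
t: 3.48
position: [0.5346, 0.0231, 0.216]
ee_rot: [0.0, 1.0, -0.017, -0.0]
force: [0.1, -0.3, -0.3]
width: 0.699
t [ 0.1068 -0.1956  0.0009] a [ 0.0002  0.0001 -0.0006] now [0.5344 0.0224 0.2163] F [ 0.5 -0.2 -0.1] w 0.7 t 3.6 q7 -1.84
```

View pics/both2.png

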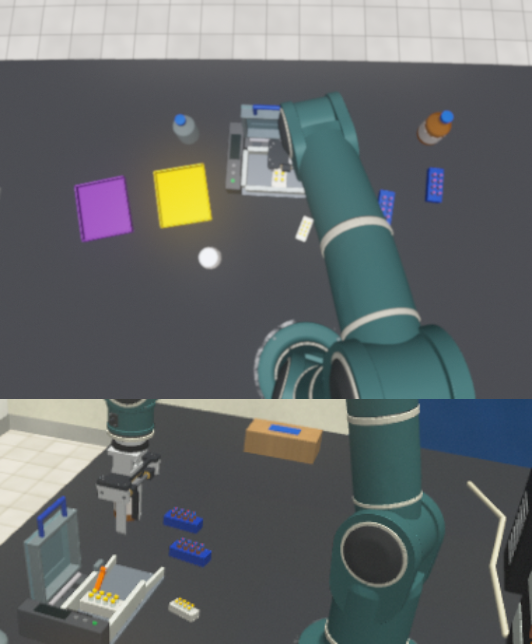

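View 5: the table shows exactly two blue racks and no third, in both the top and side views. The grey rack meant is the large one in the lane; the small one on the bench is the look-alike. I'll descend on the lane rack.

```bash
python3 -m creep '[{"tx":0.107,"ty":-0.196,"tz":0,"ax":0,"ay":0,"az":0,"jaw":70},{"tx":0.107,"ty":-0.196,"tz":0,"ax":0,"ay":0,"az":0,"jaw":70},{"tx":0.107,"ty":-0.196,"tz":0.1,"ax":0,"ay":0,"az":0,"jaw":70},{"tx":0.107,"ty":-0.196,"tz":0.2,"ax":0,"ay":0,"az":0,"jaw":70},{"tx":0.107,"ty":-0.196,"tz":0.3,"ax":0,"ay":0,"az":0,"jaw":70},{"tx":0.107,"ty":-0.196,"tz":0.4,"ax":0,"ay":0,"az":0,"jaw":70},{"tx":0.107,"ty":-0.196,"tz":0.4,"ax":0,"ay":0,"az":0,"jaw":70}]'
python3 to.py L 0 53.3 22
python3 - <<'E'
from h import *
a=snap('top');b=snap('side')
cv2.imwrite('pics/c3.png',np.concatenate([cv2.resize(a[100:220,230:370],None,fx=3,fy=3),cv2.resize(b[120:240,180:320],None,fx=3,fy=3)],0)[:,:,::-1])
E
```

```text
t: 4.17
position: [0.5659, 0.0796, 0.0918]
ee_rot: [0.001, 1.0, -0.017, -0.003]
force: [0.1, 0.2, -0.5]
width: 0.698
t [ 0.0103 -0.0014  0.2326] a [ 0.0005  0.0022 -0.0004] now [0.5659 0.0796 0.0918] F [ 0.1  0.2 -0.5] w 0.698 t 4.2 q7 -2.03
```

View pics/c3.png

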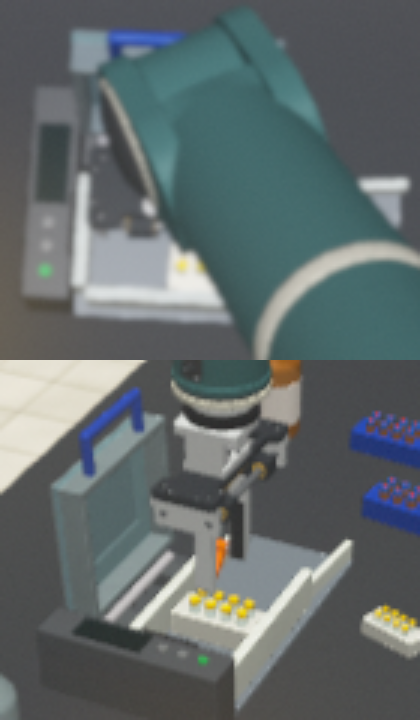

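```bash
python3 - <<'E'
from h import *
o=at_z('side',(378/5+124.6,345/5+184.6),.050);d=o[:2]-L0[:2];c,s=np.cos(L0[2]),np.sin(L0[2]);print(c*d[0]+s*d[1],-s*d[0]+c*d[1])
p=np.array(observe()['position'])
for y in(-.033,.033):
  u=proj('side',p+[0,y,-.011]);print('finger tip crop px',(u[1]-180)*3,(u[0]-120)*3+360)
E
```

```text
-0.0005377271031204926 0.05792478168753332
finger tip crop px 234.51563104749386 554.0439666710244
finger tip crop px 208.62063216158032 586.3850634601633
```

```bash
python3 -m creep '[{"tx":0.008,"ty":-0.006,"tz":0.06,"ax":0,"ay":0.002,"az":0,"jaw":70},{"tx":0.008,"ty":-0.006,"tz":0.12,"ax":0,"ay":0.002,"az":0,"jaw":70},{"tx":0.008,"ty":-0.006,"tz":0.18,"ax":0,"ay":0.002,"az":0,"jaw":70},{"tx":0.008,"ty":-0.006,"tz":0.21,"ax":0,"ay":0.002,"az":0,"jaw":70},{"tx":0.008,"ty":-0.006,"tz":0.23,"ax":0,"ay":0.002,"az":0,"jaw":70},{"tx":0.008,"ty":-0.006,"tz":0.23,"ax":0,"ay":0.002,"az":0,"jaw":70},{"tx":0.008,"ty":-0.006,"tz":0.23,"ax":0,"ay":0.002,"az":0,"jaw":70}]'
python3 to.py L 0 55 22
```

```text
t: 4.85
position: [0.5718, 0.0837, 0.0287]
ee_rot: [-0.0, 1.0, -0.016, 0.004]
force: [0.2, -0.7, 0.2]
width: 0.698
t [-0.011   0.0074  0.0221] a [-0.0001 -0.0024  0.0001] now [0.5718 0.0837 0.0287] F [ 0.2 -0.7  0.2] w 0.698 t 4.8 q7 -2.08
```

```bash
python3 -m creep '[{"tx":0,"ty":0.0,"tz":0.0,"ax":0,"ay":0,"az":0,"jaw":70},{"tx":0,"ty":0.0,"tz":0.0,"ax":0,"ay":0,"az":0,"jaw":70},{"tx":0,"ty":0.0,"tz":0.0,"ax":0,"ay":0,"az":0,"jaw":70}]'
python3 to.py L 0 55 22
```

```text
t: 5.1
position: [0.5715, 0.0837, 0.0281]
ee_rot: [-0.0, 1.0, -0.016, 0.004]
force: [0.1, 0.9, 0.1]
width: 0.702
t [-0.0099  0.0074  0.0203] a [-0.     -0.0023  0.0002] now [0.5715 0.0837 0.0281] F [0.1 0.9 0.1] w 0.702 t 5.1 q7 -2.08
```

```bash
python3 -m creep '[{"tx":-0.01,"ty":0.007,"tz":0.01,"ax":0,"ay":-0.0023,"az":0,"jaw":70},{"tx":-0.01,"ty":0.007,"tz":0.02,"ax":0,"ay":-0.0023,"az":0,"jaw":70},{"tx":-0.01,"ty":0.007,"tz":0.02,"ax":0,"ay":-0.0023,"az":0,"jaw":40},{"tx":-0.01,"ty":0.007,"tz":0.02,"ax":0,"ay":-0.0023,"az":0,"jaw":20},{"tx":-0.01,"ty":0.007,"tz":0.02,"ax":0,"ay":-0.0023,"az":0,"jaw":20},{"tx":-0.01,"ty":0.007,"tz":0.02,"ax":0,"ay":-0.0023,"az":0,"jaw":20},{"tx":-0.01,"ty":0.007,"tz":0.02,"ax":0,"ay":-0.0023,"az":0,"jaw":20},{"tx":-0.01,"ty":0.007,"tz":0.02,"ax":0,"ay":-0.0023,"az":0,"jaw":20},{"tx":-0.01,"ty":0.007,"tz":0.02,"ax":0,"ay":-0.0023,"az":0,"jaw":20},{"tx":-0.01,"ty":0.007,"tz":0.02,"ax":0,"ay":-0.0023,"az":0,"jaw":20},{"tx":-0.01,"ty":0.007,"tz":0.02,"ax":0,"ay":-0.0023,"az":0,"jaw":20}]' 25
python3 to.py L 0 55 22
```

```text
t: 6.02
position: [0.5681, 0.0818, 0.0214]
ee_rot: [-0.0, 1.0, -0.016, -0.0]
force: [0.6, 0.5, -1.1]
width: 0.444
t [ 0.0013  0.0007 -0.0019] a [-0.      0.0003  0.0003] now [0.5681 0.0818 0.0214] F [ 0.6  0.5 -1.1] w 0.444 t 6.0 q7 -2.08
```

```bash
python3 -m creep '[{"tx":0,"ty":0,"tz":-0.02,"ax":0,"ay":0,"az":0,"jaw":20},{"tx":0,"ty":0,"tz":-0.06,"ax":0,"ay":0,"az":0,"jaw":20},{"tx":0,"ty":0,"tz":-0.12,"ax":0,"ay":0,"az":0,"jaw":20},{"tx":0,"ty":0,"tz":-0.2,"ax":0,"ay":0,"az":0,"jaw":20},{"tx":0,"ty":0,"tz":-0.28,"ax":0,"ay":0,"az":0,"jaw":20},{"tx":-0.01,"ty":-0.03,"tz":-0.36,"ax":0,"ay":0,"az":0,"jaw":20},{"tx":-0.03,"ty":-0.1,"tz":-0.41,"ax":0,"ay":0,"az":0,"jaw":20},{"tx":-0.06,"ty":-0.2,"tz":-0.43,"ax":0,"ay":0,"az":0,"jaw":20},{"tx":-0.09,"ty":-0.3,"tz":-0.43,"ax":0,"ay":0,"az":0,"jaw":20},{"tx":-0.12,"ty":-0.4,"tz":-0.43,"ax":0,"ay":0,"az":0,"jaw":20},{"tx":-0.15,"ty":-0.5,"tz":-0.43,"ax":0,"ay":0,"az":0,"jaw":20},{"tx":-0.18,"ty":-0.6,"tz":-0.43,"ax":0,"ay":0,"az":0,"jaw":20},{"tx":-0.21,"ty":-0.7,"tz":-0.43,"ax":0,"ay":0,"az":0,"jaw":20},{"tx":-0.24,"ty":-0.8,"tz":-0.43,"ax":0,"ay":0,"az":0,"jaw":20},{"tx":-0.26,"ty":-0.88,"tz":-0.43,"ax":0,"ay":0,"az":0,"jaw":20},{"tx":-0.27,"ty":-0.93,"tz":-0.43,"ax":0,"ay":0,"az":0,"jaw":20},{"tx":-0.275,"ty":-0.945,"tz":-0.43,"ax":0,"ay":0,"az":0,"jaw":20},{"tx":-0.275,"ty":-0.945,"tz":-0.43,"ax":0,"ay":0,"az":0,"jaw":20},{"tx":-0.275,"ty":-0.945,"tz":-0.43,"ax":0,"ay":0,"az":0,"jaw":20}]'
python3 to.py W 495 368 18.5 -0.033
```

```text
t: 7.6
position: [0.4951, 0.3668, 0.1508]
ee_rot: [0.0, 1.0, -0.016, -0.0]
force: [0.2, -0.9, -2.5]
width: 0.444
t [-1.000e-04 -4.200e-03  4.409e-01] a [0.0002 0.0003 0.0001] now [0.4951 0.3668 0.1508] F [ 0.2 -0.9 -2.5] w 0.444 t 7.6 q7 -2.53
```

```bash
python3 -m creep '[{"tx":0,"ty":0,"tz":0.04,"ax":0,"ay":0,"az":0,"jaw":20},{"tx":0,"ty":0,"tz":0.11,"ax":0,"ay":0,"az":0,"jaw":20},{"tx":0,"ty":0,"tz":0.18,"ax":0,"ay":0,"az":0,"jaw":20},{"tx":0,"ty":0,"tz":0.25,"ax":0,"ay":0,"az":0,"jaw":20},{"tx":0,"ty":0,"tz":0.31,"ax":0,"ay":0,"az":0,"jaw":20},{"tx":0,"ty":0,"tz":0.36,"ax":0,"ay":0,"az":0,"jaw":20},{"tx":0,"ty":0,"tz":0.395,"ax":0,"ay":0,"az":0,"jaw":20},{"tx":0,"ty":0,"tz":0.415,"ax":0,"ay":0,"az":0,"jaw":20},{"tx":0,"ty":0,"tz":0.425,"ax":0,"ay":0,"az":0,"jaw":20},{"tx":0,"ty":0,"tz":0.43,"ax":0,"ay":0,"az":0,"jaw":20},{"tx":0,"ty":0,"tz":0.433,"ax":0,"ay":0,"az":0,"jaw":20},{"tx":0,"ty":0,"tz":0.433,"ax":0,"ay":0,"az":0,"jaw":20},{"tx":0,"ty":0,"tz":0.433,"ax":0,"ay":0,"az":0,"jaw":20}]'
python3 to.py W 495 368 18.2 -0.033
```

```text
t: 8.68
position: [0.4951, 0.3679, 0.0212]
ee_rot: [-0.0, 1.0, -0.016, -0.0]
force: [-1.1, -0.4, -1.9]
width: 0.448
t [-0.0004 -0.0003  0.01  ] a [-0.0002  0.0001  0.0002] now [0.4951 0.3679 0.0212] F [-1.1 -0.4 -1.9] w 0.448 t 8.7 q7 -2.6
```

```bash
python3 -m creep '[{"tx":0,"ty":0,"tz":0.003,"ax":0,"ay":0,"az":0,"jaw":20},{"tx":0,"ty":0,"tz":0.006,"ax":0,"ay":0,"az":0,"jaw":20},{"tx":0,"ty":0,"tz":0.009,"ax":0,"ay":0,"az":0,"jaw":20},{"tx":0,"ty":0,"tz":0.009,"ax":0,"ay":0,"az":0,"jaw":20},{"tx":0,"ty":0,"tz":0.009,"ax":0,"ay":0,"az":0,"jaw":45},{"tx":0,"ty":0,"tz":0.009,"ax":0,"ay":0,"az":0,"jaw":50},{"tx":0,"ty":0,"tz":0.009,"ax":0,"ay":0,"az":0,"jaw":62},{"tx":0,"ty":0,"tz":0.009,"ax":0,"ay":0,"az":0,"jaw":62},{"tx":0,"ty":0,"tz":0.009,"ax":0,"ay":0,"az":0,"jaw":62},{"tx":0,"ty":0,"tz":-0.03,"ax":0,"ay":0,"az":0,"jaw":62},{"tx":0,"ty":0,"tz":-0.1,"ax":0,"ay":0,"az":0,"jaw":62},{"tx":0,"ty":0,"tz":-0.2,"ax":0,"ay":0,"az":0,"jaw":62},{"tx":0,"ty":0,"tz":-0.3,"ax":0,"ay":0,"az":0,"jaw":62},{"tx":0,"ty":0.1,"tz":-0.42,"ax":0,"ay":0,"az":0,"jaw":62},{"tx":0,"ty":0.2,"tz":-0.5,"ax":0,"ay":0,"az":0,"jaw":62},{"tx":-0.05,"ty":0.4,"tz":-0.5,"ax":0,"ay":0,"az":0,"jaw":62},{"tx":-0.1,"ty":0.6,"tz":-0.5,"ax":0,"ay":0,"az":0,"jaw":62},{"tx":-0.1,"ty":0.8,"tz":-0.5,"ax":0,"ay":0,"az":0,"jaw":62},{"tx":-0.1,"ty":0.95,"tz":-0.5,"ax":0,"ay":0,"az":0,"jaw":62},{"tx":-0.1,"ty":0.95,"tz":-0.5,"ax":0,"ay":0,"az":0,"jaw":62}]'
python3 - <<'E'
from scan import *
cv2.imwrite('pics/both4.png',np.concatenate([cv2.resize(ims['top'][80:300,60:520],None,fx=1.4,fy=1.4),cv2.resize(ims['side'][110:310,130:390],(644,495))[:300]],0)[:,:,::-1])
E
python3 to.py W 466 -230 180 -.17;python3 to.py W 536 -380 180 -.126
```

```text
t: 10.35
position: [0.457, 0.103, 0.1716]
ee_rot: [0.0, 1.0, -0.016, 0.0]
force: [2.0, 0.6, 0.1]
width: 0.618
rack (array([ 0.5359, -0.3803, -0.1255]), np.float64(0.263)) (array([ 0.5366, -0.3811, -0.1256]), np.float64(0.096))
rack (array([ 0.4658, -0.2293, -0.1805]), np.float64(0.125)) (array([ 0.4654, -0.2299, -0.1689]), np.float64(0.079))
t [ 0.0723  1.0933 -0.0262] a [0.0007 0.0001 0.0415] now [0.4574 0.0986 0.1714] F [-0.6  0.8 -0.9] w 0.617 t 10.4 q7 -2.02
t [ 0.3253  1.5837 -0.0252] a [0.0007 0.0001 0.0275] now [0.4574 0.0986 0.1714] F [-0.6  0.8 -0.9] w 0.617 t 10.4 q7 -2.02
```

View pics/both4.png

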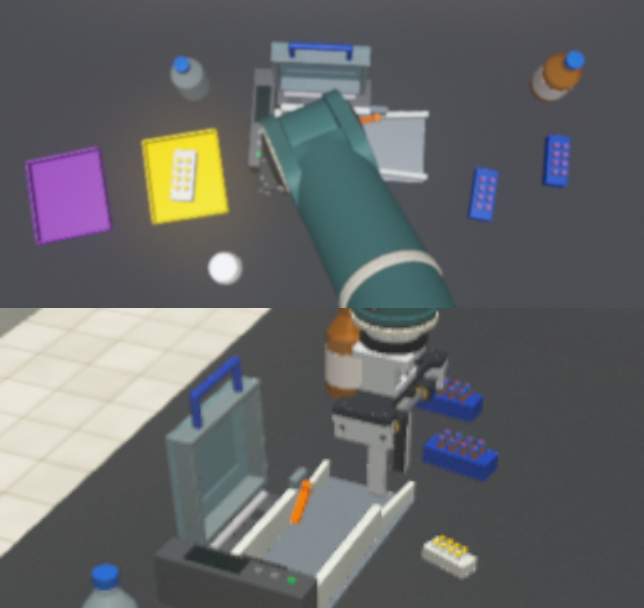

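View 7: the grey rack stands upright in the yellow tray, and the racks haven't moved. I'll fetch rack A, the nearer one, next.

```bash
python3 -m creep '[{"tx":0.02,"ty":0.1,"tz":0,"ax":0,"ay":0,"az":0.01,"jaw":70},{"tx":0.04,"ty":0.3,"tz":0,"ax":0,"ay":0,"az":0.03,"jaw":70},{"tx":0.072,"ty":0.97,"tz":0,"ax":0,"ay":0,"az":0.043,"jaw":70},{"tx":0.072,"ty":0.97,"tz":0,"ax":0,"ay":0,"az":0.043,"jaw":70},{"tx":0.072,"ty":0.97,"tz":0,"ax":0,"ay":0,"az":0.043,"jaw":70},{"tx":0.072,"ty":0.97,"tz":0,"ax":0,"ay":0,"az":0.043,"jaw":70},{"tx":0.072,"ty":0.97,"tz":0,"ax":0,"ay":0,"az":0.043,"jaw":70},{"tx":0.072,"ty":0.97,"tz":0,"ax":0,"ay":0,"az":0.043,"jaw":70},{"tx":0.072,"ty":0.97,"tz":0,"ax":0,"ay":0,"az":0.043,"jaw":70},{"tx":0.072,"ty":0.97,"tz":0,"ax":0,"ay":0,"az":0.043,"jaw":70},{"tx":0.072,"ty":0.97,"tz":0,"ax":0,"ay":0,"az":0.043,"jaw":70},{"tx":0.072,"ty":0.97,"tz":0,"ax":0,"ay":0,"az":0.043,"jaw":70}]'
python3 to.py W 466 -229.5 14 -.175
```

```text
t: 11.45
position: [0.4701, -0.1854, 0.1709]
ee_rot: [-0.0, 0.997, -0.083, -0.0]
force: [-0.2, 0.5, -0.7]
width: 0.702
t [0.0111 0.1473 0.5229] a [-0.      0.0002  0.0031] now [ 0.4701 -0.1854  0.1709] F [-0.2  0.5 -0.7] w 0.702 t 11.4 q7 -1.51
```

```bash
python3 -m creep '[{"tx":0.006,"ty":0.07,"tz":0.03,"ax":0,"ay":0,"az":0.003,"jaw":70},{"tx":0.011,"ty":0.147,"tz":0.1,"ax":0,"ay":0,"az":0.003,"jaw":70},{"tx":0.011,"ty":0.147,"tz":0.2,"ax":0,"ay":0,"az":0.003,"jaw":70},{"tx":0.011,"ty":0.147,"tz":0.3,"ax":0,"ay":0,"az":0.003,"jaw":70},{"tx":0.011,"ty":0.147,"tz":0.38,"ax":0,"ay":0,"az":0.003,"jaw":70},{"tx":0.011,"ty":0.147,"tz":0.44,"ax":0,"ay":0,"az":0.003,"jaw":70},{"tx":0.011,"ty":0.147,"tz":0.48,"ax":0,"ay":0,"az":0.003,"jaw":70},{"tx":0.011,"ty":0.147,"tz":0.49,"ax":0,"ay":0,"az":0.003,"jaw":70},{"tx":0.011,"ty":0.147,"tz":0.49,"ax":0,"ay":0,"az":0.003,"jaw":70},{"tx":0.011,"ty":0.147,"tz":0.49,"ax":0,"ay":0,"az":0.003,"jaw":70},{"tx":0.011,"ty":0.147,"tz":0.49,"ax":0,"ay":0,"az":0.003,"jaw":70}]'
python3 to.py W 466 -229.5 14 -.175; python3 scan.py
```

```text
t: 12.37
position: [0.4663, -0.2311, 0.0247]
ee_rot: [0.0, 0.996, -0.088, 0.0]
force: [0.3, -0.5, 0.7]
width: 0.699
t [-0.0018 -0.0051  0.0358] a [ 0.0002 -0.0002 -0.0005] now [ 0.4663 -0.2311  0.0247] F [ 0.3 -0.5  0.7] w 0.699 t 12.4 q7 -1.51
```

```bash
python3 -m creep '[{"tx":0,"ty":-0.003,"tz":0.018,"ax":0,"ay":0,"az":0,"jaw":70},{"tx":0,"ty":-0.003,"tz":0.034,"ax":0,"ay":0,"az":0,"jaw":70},{"tx":0,"ty":-0.003,"tz":0.034,"ax":0,"ay":0,"az":0,"jaw":70},{"tx":0,"ty":-0.003,"tz":0.034,"ax":0,"ay":0,"az":0,"jaw":50},{"tx":0,"ty":-0.003,"tz":0.034,"ax":0,"ay":0,"az":0,"jaw":20},{"tx":0,"ty":-0.003,"tz":0.034,"ax":0,"ay":0,"az":0,"jaw":20},{"tx":0,"ty":-0.003,"tz":0.034,"ax":0,"ay":0,"az":0,"jaw":20},{"tx":0,"ty":-0.003,"tz":0.034,"ax":0,"ay":0,"az":0,"jaw":20},{"tx":0,"ty":-0.003,"tz":0.034,"ax":0,"ay":0,"az":0,"jaw":20},{"tx":0,"ty":-0.003,"tz":0.034,"ax":0,"ay":0,"az":0,"jaw":20}]' 25
python3 to.py L 0 -92 60
```

```text
t: 13.3
position: [0.4658, -0.23, 0.0135]
ee_rot: [-0.0, 0.996, -0.088, -0.0]
force: [-0.0, 0.8, 1.2]
width: 0.442
t [ 0.2245 -0.5976 -0.1554] a [ 0.      0.0003 -0.0457] now [ 0.4658 -0.23    0.0135] F [-0.   0.8  1.2] w 0.442 t 13.3 q7 -1.52
```

```bash
python3 -m creep '[{"tx":0,"ty":0,"tz":-0.03,"ax":0,"ay":0,"az":0,"jaw":20},{"tx":0,"ty":0,"tz":-0.09,"ax":0,"ay":0,"az":0,"jaw":20},{"tx":0,"ty":0,"tz":-0.16,"ax":0,"ay":0,"az":0,"jaw":20},{"tx":0.01,"ty":-0.03,"tz":-0.22,"ax":0,"ay":0,"az":-0.005,"jaw":20},{"tx":0.04,"ty":-0.1,"tz":-0.24,"ax":0,"ay":0,"az":-0.01,"jaw":20},{"tx":0.075,"ty":-0.2,"tz":-0.24,"ax":0,"ay":0,"az":-0.02,"jaw":20},{"tx":0.115,"ty":-0.3,"tz":-0.24,"ax":0,"ay":0,"az":-0.03,"jaw":20},{"tx":0.15,"ty":-0.4,"tz":-0.24,"ax":0,"ay":0,"az":-0.04,"jaw":20},{"tx":0.19,"ty":-0.5,"tz":-0.24,"ax":0,"ay":0,"az":-0.0457,"jaw":20},{"tx":0.213,"ty":-0.57,"tz":-0.24,"ax":0,"ay":0,"az":-0.0457,"jaw":20},{"tx":0.2245,"ty":-0.5976,"tz":-0.24,"ax":0,"ay":0,"az":-0.0457,"jaw":20},{"tx":0.2245,"ty":-0.5976,"tz":-0.24,"ax":0,"ay":0,"az":-0.0457,"jaw":20},{"tx":0.2245,"ty":-0.5976,"tz":-0.24,"ax":0,"ay":0,"az":-0.0457,"jaw":20},{"tx":0.2245,"ty":-0.5976,"tz":-0.24,"ax":0,"ay":0,"az":-0.0457,"jaw":20}]'
python3 to.py L 0 -92 21.5
python3 - <<'E'
from h import *
b=snap('side');a=snap('top')
cv2.imwrite('pics/c5.png',np.concatenate([cv2.resize(b[130:240,180:330],None,fx=4,fy=4),cv2.resize(a[120:210,250:400],None,fx=4,fy=4)][:1],0)[:,:,::-1])
E
```

```text
t: 14.47
position: [0.563, -0.0669, 0.0854]
ee_rot: [0.0, 1.0, -0.017, -0.001]
force: [-0.3, 0.5, -2.5]
width: 0.44
t [ 0.0024 -0.0052  0.2129] a [ 0.0002  0.0005 -0.0005] now [ 0.563  -0.0669  0.0854] F [-0.3  0.5 -2.5] w 0.44 t 14.5 q7 -1.71
```

View pics/c5.png

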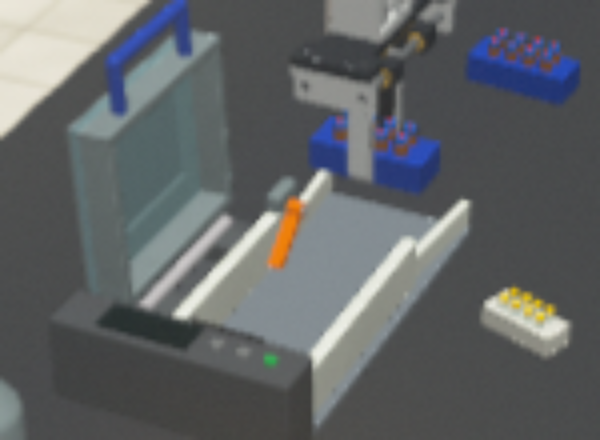

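```bash
python3 - <<'E'
from h import *
p=observe()['position']
for q in([.05,.021,-.0135],[-.05,.021,-.0135],[-.05,.021,.0145],[.05,.021,.0145],[0,.027,-.011],[-.05,-.021,.0145]):
  u=proj('side',T2([p[0],p[1],L0[2]],q)+[0,0,p[2]]);print(q,((u[1]-180)*4).round(),((u[0]-130)*4).round())
E
```

```text
[0.05, 0.021, -0.0135] 308.0 164.0
[-0.05, 0.021, -0.0135] 420.0 192.0
[-0.05, 0.021, 0.0145] 421.0 162.0
[0.05, 0.021, 0.0145] 308.0 135.0
[0, 0.027, -0.011] 360.0 178.0
[-0.05, -0.021, 0.0145] 441.0 138.0
```

The rack sits centred in the jaws, and the prediction matches the picture to within 2 px. I'll lower it onto the apron, release, and regrip softly.

```bash
python3 -m creep '[{"tx":0.002,"ty":-0.002,"tz":0.04,"ax":0,"ay":0,"az":0,"jaw":20},{"tx":0.002,"ty":-0.002,"tz":0.09,"ax":0,"ay":0,"az":0,"jaw":20},{"tx":0.002,"ty":-0.002,"tz":0.14,"ax":0,"ay":0,"az":0,"jaw":20},{"tx":0.002,"ty":-0.002,"tz":0.175,"ax":0,"ay":0,"az":0,"jaw":20},{"tx":0.002,"ty":-0.002,"tz":0.19,"ax":0,"ay":0,"az":0,"jaw":20},{"tx":0.002,"ty":-0.002,"tz":0.197,"ax":0,"ay":0,"az":0,"jaw":20},{"tx":0.002,"ty":-0.002,"tz":0.202,"ax":0,"ay":0,"az":0,"jaw":20},{"tx":0.002,"ty":-0.002,"tz":0.206,"ax":0,"ay":0,"az":0,"jaw":20},{"tx":0.002,"ty":-0.002,"tz":0.206,"ax":0,"ay":0,"az":0,"jaw":20},{"tx":0.002,"ty":-0.002,"tz":0.206,"ax":0,"ay":0,"az":0,"jaw":20}]'
python3 to.py L 0 -92 21.5
```

```text
t: 15.4
position: [0.5645, -0.0648, 0.0239]
ee_rot: [-0.0, 1.0, -0.017, -0.0]
force: [0.2, 0.7, -2.4]
width: 0.445
t [-0.0026  0.0018  0.0081] a [ 0.      0.0001 -0.0001] now [ 0.5645 -0.0648  0.0239] F [ 0.2  0.7 -2.4] w 0.445 t 15.4 q7 -1.75
```

```bash
python3 -m creep '[{"tx":-0.002,"ty":0,"tz":0.004,"ax":0,"ay":0,"az":0,"jaw":20},{"tx":-0.002,"ty":0,"tz":0.008,"ax":0,"ay":0,"az":0,"jaw":20},{"tx":-0.002,"ty":0,"tz":0.008,"ax":0,"ay":0,"az":0,"jaw":20},{"tx":-0.002,"ty":0,"tz":0.008,"ax":0,"ay":0,"az":0,"jaw":48},{"tx":-0.002,"ty":0,"tz":0.008,"ax":0,"ay":0,"az":0,"jaw":50},{"tx":-0.002,"ty":0,"tz":0.008,"ax":0,"ay":0,"az":0,"jaw":50},{"tx":-0.002,"ty":0,"tz":0.008,"ax":0,"ay":0,"az":0,"jaw":30},{"tx":-0.002,"ty":0,"tz":0.008,"ax":0,"ay":0,"az":0,"jaw":30},{"tx":-0.002,"ty":0,"tz":0.008,"ax":0,"ay":0,"az":0,"jaw":30},{"tx":-0.002,"ty":0,"tz":0.008,"ax":0,"ay":0,"az":0,"jaw":30},{"tx":-0.002,"ty":0,"tz":0.008,"ax":0,"ay":0,"az":0,"jaw":30}]' 8
python3 to.py L 0 110 21.5
```

```text
t: 16.32
position: [0.5636, -0.0648, 0.0211]
ee_rot: [-0.0, 1.0, -0.017, -0.0]
force: [0.7, -0.2, 0.7]
width: 0.446
t [ 1.000e-04 -6.715e-01 -1.200e-03] a [-0.      0.0003 -0.    ] now [ 0.5636 -0.0648  0.0211] F [ 0.7 -0.2  0.7] w 0.446 t 16.3 q7 -1.75
```

```bash
python3 -m creep '[{"tx":0,"ty":-0.02,"tz":0,"ax":0,"ay":0,"az":0,"jaw":30},{"tx":0,"ty":-0.04,"tz":0,"ax":0,"ay":0,"az":0,"jaw":30},{"tx":0,"ty":-0.06,"tz":0,"ax":0,"ay":0,"az":0,"jaw":30},{"tx":0,"ty":-0.08,"tz":0,"ax":0,"ay":0,"az":0,"jaw":30},{"tx":0,"ty":-0.1,"tz":0,"ax":0,"ay":0,"az":0,"jaw":30},{"tx":0,"ty":-0.12,"tz":0,"ax":0,"ay":0,"az":0,"jaw":30},{"tx":0,"ty":-0.14,"tz":0,"ax":0,"ay":0,"az":0,"jaw":30},{"tx":0,"ty":-0.16,"tz":0,"ax":0,"ay":0,"az":0,"jaw":30},{"tx":0,"ty":-0.18,"tz":0,"ax":0,"ay":0,"az":0,"jaw":30},{"tx":0,"ty":-0.2,"tz":0,"ax":0,"ay":0,"az":0,"jaw":30},{"tx":0,"ty":-0.21,"tz":0,"ax":0,"ay":0,"az":0,"jaw":30}]'
python3 to.py L 0 110 21.5
python3 - <<'E'
from h import *
b=snap('side','c6',(130,240,180,330),4)
E
```

```text
t: 17.23
position: [0.5657, -0.0008, 0.0211]
ee_rot: [-0.0, 1.0, -0.016, -0.0]
force: [0.0, -3.8, 3.3]
width: 0.445
t [ 0.0005 -0.458  -0.0011] a [-0.0001  0.0003  0.0002] now [ 0.5657 -0.0008  0.0211] F [ 0.  -3.8  3.3] w 0.445 t 17.2 q7 -1.86
```

View pics/c6.png

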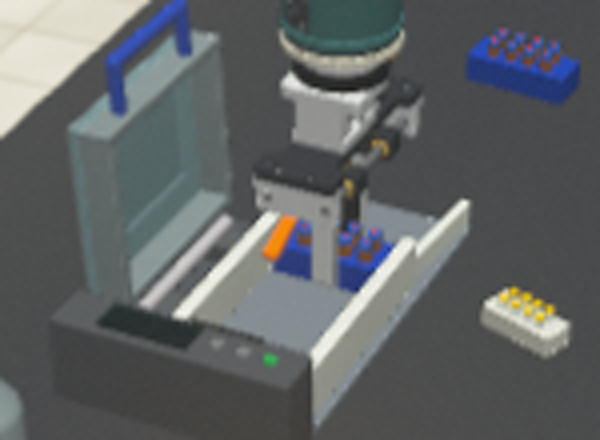

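View 9: the rack sits flat between the walls, with its front edge lifting the orange catch. I'll keep sliding.

```bash
python3 -m creep '[{"tx":0,"ty":-0.02,"tz":0,"ax":0,"ay":0,"az":0,"jaw":30},{"tx":0,"ty":-0.045,"tz":0,"ax":0,"ay":0,"az":0,"jaw":30},{"tx":0,"ty":-0.07,"tz":0,"ax":0,"ay":0,"az":0,"jaw":30},{"tx":0,"ty":-0.095,"tz":0,"ax":0,"ay":0,"az":0,"jaw":30},{"tx":0,"ty":-0.12,"tz":0,"ax":0,"ay":0,"az":0,"jaw":30},{"tx":0,"ty":-0.145,"tz":0,"ax":0,"ay":0,"az":0,"jaw":30},{"tx":0,"ty":-0.17,"tz":0,"ax":0,"ay":0,"az":0,"jaw":30},{"tx":0,"ty":-0.195,"tz":0,"ax":0,"ay":0,"az":0,"jaw":30},{"tx":0,"ty":-0.22,"tz":0,"ax":0,"ay":0,"az":0,"jaw":30},{"tx":0,"ty":-0.245,"tz":0,"ax":0,"ay":0,"az":0,"jaw":30},{"tx":0,"ty":-0.27,"tz":0,"ax":0,"ay":0,"az":0,"jaw":30},{"tx":0,"ty":-0.295,"tz":0,"ax":0,"ay":0,"az":0,"jaw":30},{"tx":0,"ty":-0.32,"tz":0,"ax":0,"ay":0,"az":0,"jaw":30},{"tx":0,"ty":-0.345,"tz":0,"ax":0,"ay":0,"az":0,"jaw":30},{"tx":0,"ty":-0.37,"tz":0,"ax":0,"ay":0,"az":0,"jaw":30},{"tx":0,"ty":-0.395,"tz":0,"ax":0,"ay":0,"az":0,"jaw":30},{"tx":0,"ty":-0.415,"tz":0,"ax":0,"ay":0,"az":0,"jaw":30},{"tx":0,"ty":-0.435,"tz":0,"ax":0,"ay":0,"az":0,"jaw":30},{"tx":0,"ty":-0.445,"tz":0,"ax":0,"ay":0,"az":0,"jaw":30},{"tx":0,"ty":-0.445,"tz":0,"ax":0,"ay":0,"az":0,"jaw":30}]'
python3 to.py L 0 110 21.5
```

```text
t: 18.95
position: [0.57, 0.133, 0.0211]
ee_rot: [-0.0, 1.0, -0.016, -0.0]
force: [0.0, 2.8, 3.5]
width: 0.446
t [ 0.0006 -0.0117 -0.0012] a [-0.0003  0.0003  0.0003] now [0.57   0.133  0.0211] F [0.  2.8 3.5] w 0.446 t 18.9 q7 -2.09
```

```bash
python3 -m creep '[{"tx":0,"ty":0,"tz":0,"ax":0,"ay":0,"az":0,"jaw":52},{"tx":0,"ty":0,"tz":0,"ax":0,"ay":0,"az":0,"jaw":52},{"tx":0,"ty":0,"tz":0,"ax":0,"ay":0,"az":0,"jaw":52},{"tx":0,"ty":0,"tz":0,"ax":0,"ay":0,"az":0,"jaw":52},{"tx":0,"ty":0,"tz":-0.04,"ax":0,"ay":0,"az":0,"jaw":52},{"tx":0,"ty":0,"tz":-0.1,"ax":0,"ay":0,"az":0,"jaw":52},{"tx":0,"ty":0,"tz":-0.2,"ax":0,"ay":0,"az":0,"jaw":52},{"tx":0,"ty":0,"tz":-0.3,"ax":0,"ay":0,"az":0,"jaw":70},{"tx":-0.1,"ty":0.1,"tz":-0.45,"ax":0,"ay":0,"az":0,"jaw":70},{"tx":-0.3,"ty":0.2,"tz":-0.5,"ax":0,"ay":0,"az":0,"jaw":70},{"tx":-0.3,"ty":0.4,"tz":-0.5,"ax":0,"ay":0,"az":0,"jaw":70},{"tx":-0.3,"ty":0.7,"tz":-0.5,"ax":0,"ay":0,"az":0.03,"jaw":70},{"tx":-0.3,"ty":0.97,"tz":-0.5,"ax":0,"ay":0,"az":0.03,"jaw":70},{"tx":-0.3,"ty":0.97,"tz":-0.5,"ax":0,"ay":0,"az":0.03,"jaw":70},{"tx":-0.3,"ty":0.97,"tz":-0.5,"ax":0,"ay":0,"az":0.03,"jaw":70},{"tx":-0.3,"ty":0.97,"tz":-0.5,"ax":0,"ay":0,"az":0.03,"jaw":70},{"tx":-0.3,"ty":0.97,"tz":-0.5,"ax":0,"ay":0,"az":0.03,"jaw":70},{"tx":-0.3,"ty":0.97,"tz":-0.5,"ax":0,"ay":0,"az":0.03,"jaw":70}]'
python3 to.py W 536 -380.5 14 -.126
python3 - <<'E'
from scan import *
cv2.imwrite('pics/both7.png',np.concatenate([cv2.resize(ims['top'][80:300,60:520],None,fx=1.4,fy=1.4),cv2.resize(ims['side'][110:310,130:390],(644,495))[:300]],0)[:,:,::-1])
E
```

```text
t: 20.45
position: [0.47, -0.1594, 0.172]
ee_rot: [0.0, 0.998, -0.066, -0.0]
force: [0.3, 0.2, -0.4]
width: 0.698
t [0.3158 0.7012 0.5271] a [ 0.0002  0.0001 -0.0021] now [ 0.47   -0.1594  0.172 ] F [ 0.3  0.2 -0.4] w 0.698 t 20.4 q7 -1.5
```

View pics/both7.png

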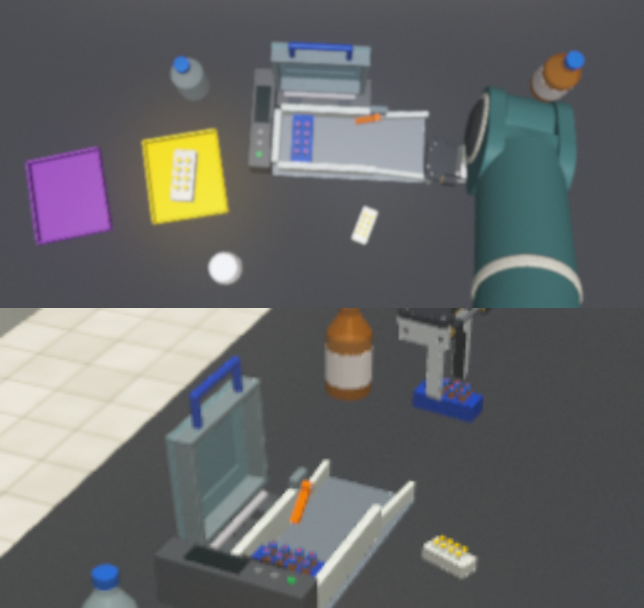

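View 10: blue rack A is in the lane and the catch is down behind it. I'll move over B and check it from the side before descending.

```bash
python3 -m creep '[{"tx":0.05,"ty":0.1,"tz":0,"ax":0,"ay":0,"az":0,"jaw":70},{"tx":0.31,"ty":0.698,"tz":0,"ax":0,"ay":0,"az":-0.002,"jaw":70},{"tx":0.31,"ty":0.698,"tz":0,"ax":0,"ay":0,"az":-0.002,"jaw":70},{"tx":0.31,"ty":0.698,"tz":0,"ax":0,"ay":0,"az":-0.002,"jaw":70},{"tx":0.31,"ty":0.698,"tz":0,"ax":0,"ay":0,"az":-0.002,"jaw":70},{"tx":0.31,"ty":0.698,"tz":0,"ax":0,"ay":0,"az":-0.002,"jaw":70},{"tx":0.31,"ty":0.698,"tz":0,"ax":0,"ay":0,"az":-0.002,"jaw":70},{"tx":0.31,"ty":0.698,"tz":0,"ax":0,"ay":0,"az":-0.002,"jaw":70},{"tx":0.31,"ty":0.698,"tz":0,"ax":0,"ay":0,"az":-0.002,"jaw":70}]'
python3 to.py W 536 -380.5 14 -.126
python3 - <<'E'
from h import *
im=snap('side')
m=near(im,'side','blue',[.536,-.37],.02);p=[.53,-.375]
r=np.argwhere(m);print(r.min(0),r.max(0),m.sum())
print(fit({'side':m},RACK,[*p,-.12]))
E
```

```text
t: 21.3
position: [0.5369, -0.3737, 0.1711]
ee_rot: [-0.001, 0.998, -0.06, -0.0]
force: [-0.9, 0.2, 0.1]
width: 0.7
t [1.000e-04 2.340e-02 5.235e-01] a [-0.0004  0.0003  0.0022] now [ 0.5369 -0.3737  0.1711] F [-0.9  0.2  0.1] w 0.7 t 21.3 q7 -1.18
[139 297] [155 324] 308
(array([ 0.5363, -0.3751, -0.2008]), np.float64(0.216))
```

```bash
python3 -m creep '[{"tx":0,"ty":0.01,"tz":0.03,"ax":0,"ay":0,"az":0,"jaw":70},{"tx":0,"ty":0.01,"tz":0.1,"ax":0,"ay":0,"az":0,"jaw":70},{"tx":0,"ty":0.01,"tz":0.2,"ax":0,"ay":0,"az":0,"jaw":70},{"tx":0,"ty":0.01,"tz":0.3,"ax":0,"ay":0,"az":0,"jaw":70},{"tx":0,"ty":0.01,"tz":0.38,"ax":0,"ay":0,"az":0,"jaw":70},{"tx":0,"ty":0.01,"tz":0.44,"ax":0,"ay":0,"az":0,"jaw":70},{"tx":0,"ty":0.01,"tz":0.475,"ax":0,"ay":0,"az":0,"jaw":70},{"tx":0,"ty":0.01,"tz":0.49,"ax":0,"ay":0,"az":0,"jaw":70},{"tx":0,"ty":0.01,"tz":0.49,"ax":0,"ay":0,"az":0,"jaw":70},{"tx":0,"ty":0.01,"tz":0.49,"ax":0,"ay":0,"az":0,"jaw":70},{"tx":0,"ty":0.01,"tz":0.49,"ax":0,"ay":0,"az":0,"jaw":70}]'
python3 to.py W 536 -380.5 14 -.126
```

```text
t: 22.27
position: [0.5364, -0.3791, 0.0254]
ee_rot: [0.0, 0.998, -0.061, 0.0]
force: [0.1, -0.5, -0.2]
width: 0.701
t [-0.0008  0.0048  0.0381] a [ 0.0003 -0.0002  0.0015] now [ 0.5364 -0.3791  0.0254] F [ 0.1 -0.5 -0.2] w 0.701 t 22.3 q7 -1.2
```

```bash
python3 -m creep '[{"tx":0,"ty":0.004,"tz":0.018,"ax":0,"ay":0,"az":0,"jaw":70},{"tx":0,"ty":0.004,"tz":0.037,"ax":0,"ay":0,"az":0,"jaw":70},{"tx":0,"ty":0.004,"tz":0.037,"ax":0,"ay":0,"az":0,"jaw":70},{"tx":0,"ty":0.004,"tz":0.037,"ax":0,"ay":0,"az":0,"jaw":50},{"tx":0,"ty":0.004,"tz":0.037,"ax":0,"ay":0,"az":0,"jaw":20},{"tx":0,"ty":0.004,"tz":0.037,"ax":0,"ay":0,"az":0,"jaw":20},{"tx":0,"ty":0.004,"tz":0.037,"ax":0,"ay":0,"az":0,"jaw":20},{"tx":0,"ty":0.004,"tz":0.037,"ax":0,"ay":0,"az":0,"jaw":20},{"tx":0,"ty":0.004,"tz":0.037,"ax":0,"ay":0,"az":0,"jaw":20},{"tx":0,"ty":0.004,"tz":0.037,"ax":0,"ay":0,"az":0,"jaw":20}]' 25
python3 to.py L 0 -92 86
```

```text
t: 23.1
position: [0.5357, -0.3799, 0.0131]
ee_rot: [0.0, 0.998, -0.061, -0.0]
force: [-0.1, -0.8, 1.8]
width: 0.446
t [-0.0345 -1.0522 -0.243 ] a [ 0.      0.0003 -0.028 ] now [ 0.5357 -0.3799  0.0131] F [-0.1 -0.8  1.8] w 0.446 t 23.1 q7 -1.19
```

```bash
python3 -m creep '[{"tx":0,"ty":0,"tz":-0.03,"ax":0,"ay":0,"az":0,"jaw":20},{"tx":0,"ty":0,"tz":-0.09,"ax":0,"ay":0,"az":0,"jaw":20},{"tx":0,"ty":0,"tz":-0.16,"ax":0,"ay":0,"az":0,"jaw":20},{"tx":0,"ty":-0.04,"tz":-0.22,"ax":0,"ay":0,"az":-0.005,"jaw":20},{"tx":-0.003,"ty":-0.1,"tz":-0.24,"ax":0,"ay":0,"az":-0.01,"jaw":20},{"tx":-0.006,"ty":-0.19,"tz":-0.24,"ax":0,"ay":0,"az":-0.015,"jaw":20},{"tx":-0.01,"ty":-0.29,"tz":-0.24,"ax":0,"ay":0,"az":-0.02,"jaw":20},{"tx":-0.013,"ty":-0.39,"tz":-0.24,"ax":0,"ay":0,"az":-0.025,"jaw":20},{"tx":-0.016,"ty":-0.49,"tz":-0.24,"ax":0,"ay":0,"az":-0.028,"jaw":20},{"tx":-0.02,"ty":-0.59,"tz":-0.24,"ax":0,"ay":0,"az":-0.028,"jaw":20},{"tx":-0.023,"ty":-0.69,"tz":-0.24,"ax":0,"ay":0,"az":-0.028,"jaw":20},{"tx":-0.026,"ty":-0.79,"tz":-0.24,"ax":0,"ay":0,"az":-0.028,"jaw":20},{"tx":-0.029,"ty":-0.88,"tz":-0.24,"ax":0,"ay":0,"az":-0.028,"jaw":20},{"tx":-0.032,"ty":-0.95,"tz":-0.24,"ax":0,"ay":0,"az":-0.028,"jaw":20},{"tx":-0.034,"ty":-0.985,"tz":-0.24,"ax":0,"ay":0,"az":-0.028,"jaw":20},{"tx":-0.034,"ty":-1.0,"tz":-0.24,"ax":0,"ay":0,"az":-0.028,"jaw":20},{"tx":-0.034,"ty":-1.0,"tz":-0.24,"ax":0,"ay":0,"az":-0.028,"jaw":20},{"tx":-0.034,"ty":-1.0,"tz":-0.24,"ax":0,"ay":0,"az":-0.028,"jaw":20},{"tx":-0.034,"ty":-1.0,"tz":-0.24,"ax":0,"ay":0,"az":-0.028,"jaw":20}]'
python3 to.py L 0 -92 21.2
python3 - <<'E'
from h import *
b=snap('side','c8',(130,240,180,330),4)
p=observe()['position']
for q in([.05,.021,-.0135],[-.05,.021,-.0135],[-.05,.021,.0145],[.05,.021,.0145],[-.05,-.021,.0145]):
  u=proj('side',T2([p[0],p[1],L0[2]],q)+[0,0,p[2]]);print(q,((u[1]-180)*4).round(),((u[0]-130)*4).round())
E
```

```text
t: 24.68
position: [0.5616, -0.0824, 0.0849]
ee_rot: [0.0, 1.0, -0.018, -0.001]
force: [0.3, -0.2, -1.4]
width: 0.443
t [ 0.0051 -0.0573  0.2122] a [ 0.0001  0.0004 -0.0006] now [ 0.5616 -0.0824  0.0849] F [ 0.3 -0.2 -1.4] w 0.443 t 24.7 q7 -1.61
[0.05, 0.021, -0.0135] 317.0 156.0
[-0.05, 0.021, -0.0135] 428.0 183.0
[-0.05, 0.021, 0.0145] 429.0 154.0
[0.05, 0.021, 0.0145] 318.0 127.0
[-0.05, -0.021, 0.0145] 449.0 130.0
```

View pics/c8.png

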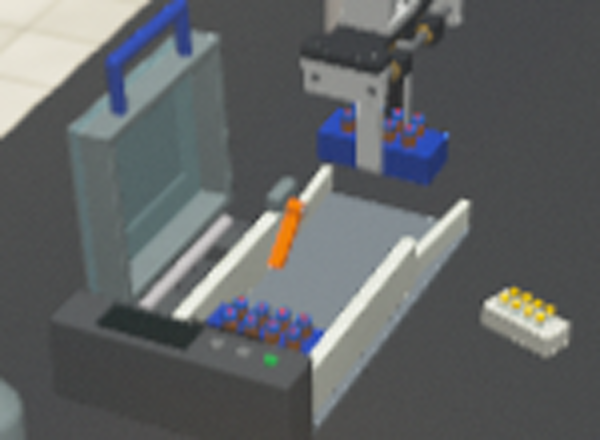

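Rack B is centred in the grip too, and the catch is down. I'll lower it onto the apron.

```bash
python3 -m creep '[{"tx":0.002,"ty":-0.03,"tz":0,"ax":0,"ay":0,"az":0,"jaw":20},{"tx":0.004,"ty":-0.055,"tz":0.02,"ax":0,"ay":0,"az":0,"jaw":20},{"tx":0.004,"ty":-0.055,"tz":0.06,"ax":0,"ay":0,"az":0,"jaw":20},{"tx":0.004,"ty":-0.055,"tz":0.11,"ax":0,"ay":0,"az":0,"jaw":20},{"tx":0.004,"ty":-0.055,"tz":0.155,"ax":0,"ay":0,"az":0,"jaw":20},{"tx":0.004,"ty":-0.055,"tz":0.18,"ax":0,"ay":0,"az":0,"jaw":20},{"tx":0.004,"ty":-0.055,"tz":0.192,"ax":0,"ay":0,"az":0,"jaw":20},{"tx":0.004,"ty":-0.055,"tz":0.2,"ax":0,"ay":0,"az":0,"jaw":20},{"tx":0.004,"ty":-0.055,"tz":0.204,"ax":0,"ay":0,"az":0,"jaw":20},{"tx":0.004,"ty":-0.055,"tz":0.204,"ax":0,"ay":0,"az":0,"jaw":20},{"tx":0.004,"ty":-0.055,"tz":0.204,"ax":0,"ay":0,"az":0,"jaw":20}]'
python3 to.py L 0 -92 21.2
```

```text
t: 25.65
position: [0.5638, -0.0645, 0.0243]
ee_rot: [-0.0, 1.0, -0.017, -0.0]
force: [-0.2, 0.3, -1.4]
width: 0.444
t [-0.0005  0.0029  0.0102] a [-0.      0.0001 -0.0001] now [ 0.5638 -0.0645  0.0243] F [-0.2  0.3 -1.4] w 0.444 t 25.6 q7 -1.67
```

```bash
python3 -m creep '[{"tx":0,"ty":0,"tz":0.005,"ax":0,"ay":0,"az":0,"jaw":20},{"tx":0,"ty":0,"tz":0.01,"ax":0,"ay":0,"az":0,"jaw":20},{"tx":0,"ty":0,"tz":0.01,"ax":0,"ay":0,"az":0,"jaw":20},{"tx":0,"ty":0,"tz":0.01,"ax":0,"ay":0,"az":0,"jaw":48},{"tx":0,"ty":0,"tz":0.01,"ax":0,"ay":0,"az":0,"jaw":50},{"tx":0,"ty":0,"tz":0.01,"ax":0,"ay":0,"az":0,"jaw":50},{"tx":0,"ty":0,"tz":0.01,"ax":0,"ay":0,"az":0,"jaw":30},{"tx":0,"ty":0,"tz":0.01,"ax":0,"ay":0,"az":0,"jaw":30},{"tx":0,"ty":0,"tz":0.01,"ax":0,"ay":0,"az":0,"jaw":30},{"tx":0,"ty":0,"tz":0.01,"ax":0,"ay":0,"az":0,"jaw":30},{"tx":0,"ty":0,"tz":0.01,"ax":0,"ay":0,"az":0,"jaw":30}]' 8
python3 to.py L 0 47 21.2
```

```text
t: 26.57
position: [0.5635, -0.0645, 0.0208]
ee_rot: [-0.0, 1.0, -0.017, -0.0]
force: [-0.8, 0.2, 0.9]
width: 0.448
t [ 0.0005 -0.4605 -0.0012] a [-0.      0.0003 -0.0001] now [ 0.5635 -0.0645  0.0208] F [-0.8  0.2  0.9] w 0.448 t 26.6 q7 -1.67
```

```bash
python3 -m creep '[{"tx":0,"ty":-0.02,"tz":0,"ax":0,"ay":0,"az":0,"jaw":30},{"tx":0,"ty":-0.045,"tz":0,"ax":0,"ay":0,"az":0,"jaw":30},{"tx":0,"ty":-0.07,"tz":0,"ax":0,"ay":0,"az":0,"jaw":30},{"tx":0,"ty":-0.095,"tz":0,"ax":0,"ay":0,"az":0,"jaw":30},{"tx":0,"ty":-0.12,"tz":0,"ax":0,"ay":0,"az":0,"jaw":30},{"tx":0,"ty":-0.145,"tz":0,"ax":0,"ay":0,"az":0,"jaw":30},{"tx":0,"ty":-0.17,"tz":0,"ax":0,"ay":0,"az":0,"jaw":30},{"tx":0,"ty":-0.195,"tz":0,"ax":0,"ay":0,"az":0,"jaw":30},{"tx":0,"ty":-0.22,"tz":0,"ax":0,"ay":0,"az":0,"jaw":30},{"tx":0,"ty":-0.245,"tz":0,"ax":0,"ay":0,"az":0,"jaw":30},{"tx":0,"ty":-0.27,"tz":0,"ax":0,"ay":0,"az":0,"jaw":30},{"tx":0,"ty":-0.295,"tz":0,"ax":0,"ay":0,"az":0,"jaw":30},{"tx":0,"ty":-0.32,"tz":0,"ax":0,"ay":0,"az":0,"jaw":30},{"tx":0,"ty":-0.345,"tz":0,"ax":0,"ay":0,"az":0,"jaw":30},{"tx":0,"ty":-0.37,"tz":0,"ax":0,"ay":0,"az":0,"jaw":30},{"tx":0,"ty":-0.395,"tz":0,"ax":0,"ay":0,"az":0,"jaw":30},{"tx":0,"ty":-0.42,"tz":0,"ax":0,"ay":0,"az":0,"jaw":30},{"tx":0,"ty":-0.44,"tz":0,"ax":0,"ay":0,"az":0,"jaw":30},{"tx":0,"ty":-0.453,"tz":0,"ax":0,"ay":0,"az":0,"jaw":30},{"tx":0,"ty":-0.453,"tz":0,"ax":0,"ay":0,"az":0,"jaw":30}]'
python3 to.py L 0 47 21.2
```

```text
t: 28.23
position: [0.568, 0.0728, 0.0208]
ee_rot: [-0.0, 1.0, -0.016, -0.0]
force: [-0.6, 2.0, 3.4]
width: 0.446
t [ 0.0007 -0.0026 -0.0012] a [-0.0003  0.0003  0.0003] now [0.568  0.0728 0.0208] F [-0.6  2.   3.4] w 0.446 t 28.2 q7 -1.91
```

```bash
python3 -m creep '[{"tx":0,"ty":0,"tz":0,"ax":0,"ay":0,"az":0,"jaw":51},{"tx":0,"ty":0,"tz":0,"ax":0,"ay":0,"az":0,"jaw":51},{"tx":0,"ty":0,"tz":0,"ax":0,"ay":0,"az":0,"jaw":51},{"tx":0,"ty":0,"tz":0,"ax":0,"ay":0,"az":0,"jaw":51},{"tx":0,"ty":0,"tz":-0.04,"ax":0,"ay":0,"az":0,"jaw":51},{"tx":0,"ty":0,"tz":-0.1,"ax":0,"ay":0,"az":0,"jaw":51},{"tx":0,"ty":0,"tz":-0.2,"ax":0,"ay":0,"az":0,"jaw":51},{"tx":0,"ty":0,"tz":-0.3,"ax":0,"ay":0,"az":0,"jaw":51},{"tx":-0.1,"ty":0,"tz":-0.45,"ax":0,"ay":0,"az":0,"jaw":51},{"tx":-0.3,"ty":0,"tz":-0.6,"ax":0,"ay":0,"az":0,"jaw":51},{"tx":-0.3,"ty":0,"tz":-0.8,"ax":0,"ay":0,"az":0,"jaw":51},{"tx":-0.3,"ty":0,"tz":-0.97,"ax":0,"ay":0,"az":0.05,"jaw":51},{"tx":-0.3,"ty":0,"tz":-0.97,"ax":0,"ay":0,"az":0.2,"jaw":51},{"tx":-0.3,"ty":0,"tz":-0.97,"ax":0,"ay":0,"az":0.5,"jaw":51},{"tx":-0.3,"ty":0,"tz":-0.97,"ax":0,"ay":0,"az":0.5,"jaw":51},{"tx":-0.3,"ty":0,"tz":-0.97,"ax":0,"ay":0,"az":0.5,"jaw":51},{"tx":-0.3,"ty":0,"tz":-0.97,"ax":0,"ay":0,"az":0.5,"jaw":51},{"tx":-0.3,"ty":0,"tz":-0.97,"ax":0,"ay":0,"az":0.5,"jaw":51},{"tx":-0.3,"ty":0,"tz":-0.97,"ax":0,"ay":0,"az":0.5,"jaw":51},{"tx":-0.3,"ty":0,"tz":-0.97,"ax":0,"ay":0,"az":0.5,"jaw":51}]'
python3 to.py L 112 75 310 -1.5708
python3 - <<'E'
from h import *
b=snap('side','c9',(120,240,180,330),4)
E
```

```text
t: 29.9
position: [0.4785, 0.0727, 0.311]
ee_rot: [0.001, 0.871, -0.491, -0.002]
force: [0.4, -0.1, -1.4]
width: 0.51
t [ 2.781e-01 -6.212e-01  1.000e-04] a [0.0015 0.0004 0.1838] now [0.4785 0.0727 0.311 ] F [ 0.4 -0.1 -1.4] w 0.51 t 29.9 q7 -2.81
```

View pics/c9.png

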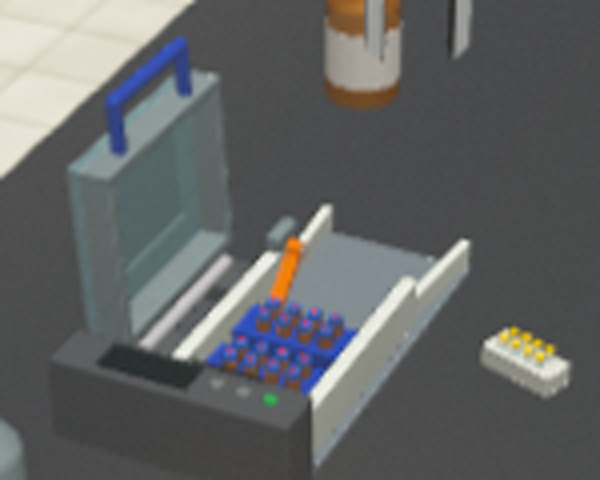

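View 12: both blue racks are upright in the lane, and the catch is down behind them. Joint 7 hit its range, so I'll turn the other way for the hood.

```bash
python3 -m creep '[{"tx":0,"ty":0,"tz":0,"ax":0,"ay":0,"az":-0.02,"jaw":51},{"tx":0,"ty":0,"tz":0,"ax":0,"ay":0,"az":-0.06,"jaw":51},{"tx":0,"ty":0,"tz":0,"ax":0,"ay":0,"az":-0.1,"jaw":51},{"tx":0,"ty":0,"tz":0,"ax":0,"ay":0,"az":-0.14,"jaw":51},{"tx":0,"ty":0,"tz":0,"ax":0,"ay":0,"az":-0.18,"jaw":51},{"tx":0,"ty":0,"tz":0,"ax":0,"ay":0,"az":-0.22,"jaw":51},{"tx":0,"ty":0,"tz":0,"ax":0,"ay":0,"az":-0.26,"jaw":51},{"tx":0,"ty":0,"tz":0,"ax":0,"ay":0,"az":-0.3,"jaw":51},{"tx":0,"ty":0,"tz":0,"ax":0,"ay":0,"az":-0.34,"jaw":51},{"tx":0,"ty":0,"tz":0,"ax":0,"ay":0,"az":-0.38,"jaw":51},{"tx":0,"ty":0,"tz":0,"ax":0,"ay":0,"az":-0.42,"jaw":51},{"tx":0,"ty":0,"tz":0,"ax":0,"ay":0,"az":-0.46,"jaw":51},{"tx":0,"ty":0,"tz":0,"ax":0,"ay":0,"az":-0.5,"jaw":51},{"tx":0,"ty":0,"tz":0,"ax":0,"ay":0,"az":-0.54,"jaw":51},{"tx":0,"ty":0,"tz":0,"ax":0,"ay":0,"az":-0.58,"jaw":51},{"tx":0,"ty":0,"tz":0,"ax":0,"ay":0,"az":-0.62,"jaw":51},{"tx":0,"ty":0,"tz":0,"ax":0,"ay":0,"az":-0.66,"jaw":51},{"tx":0,"ty":0,"tz":0,"ax":0,"ay":0,"az":-0.7,"jaw":51},{"tx":0,"ty":0,"tz":0,"ax":0,"ay":0,"az":-0.74,"jaw":51},{"tx":0,"ty":0,"tz":0,"ax":0,"ay":0,"az":-0.78,"jaw":51}]'
python3 to.py L 112 75 310 1.5708
```

```text
t: 31.62
position: [0.4783, 0.0739, 0.3105]
ee_rot: [-0.002, 0.756, 0.655, -0.002]
force: [0.3, -0.1, 0.0]
width: 0.512
t [ 0.1756  0.6576 -0.0021] a [-0.0017  0.0003 -0.0351] now [0.4783 0.0739 0.3105] F [ 0.3 -0.1  0. ] w 0.512 t 31.6 q7 -0.36
```

```bash
python3 -m creep '[{"tx":0.03,"ty":0.08,"tz":0,"ax":0,"ay":0,"az":-0.03,"jaw":51},{"tx":0.06,"ty":0.2,"tz":0,"ax":0,"ay":0,"az":-0.034,"jaw":51},{"tx":0.09,"ty":0.32,"tz":0,"ax":0,"ay":0,"az":-0.034,"jaw":51},{"tx":0.12,"ty":0.44,"tz":0,"ax":0,"ay":0,"az":-0.034,"jaw":51},{"tx":0.15,"ty":0.55,"tz":0,"ax":0,"ay":0,"az":-0.034,"jaw":51},{"tx":0.175,"ty":0.657,"tz":0,"ax":0,"ay":0,"az":-0.034,"jaw":51},{"tx":0.175,"ty":0.657,"tz":0,"ax":0,"ay":0,"az":-0.034,"jaw":51},{"tx":0.175,"ty":0.657,"tz":0,"ax":0,"ay":0,"az":-0.034,"jaw":51},{"tx":0.175,"ty":0.657,"tz":0,"ax":0,"ay":0,"az":-0.034,"jaw":51}]'
python3 to.py L 112 75 244.5 1.5708
python3 - <<'E'
from h import *
a=snap('top');b=snap('side')
cv2.imwrite('pics/c10.png',np.concatenate([cv2.resize(b[100:210,170:320],None,fx=4,fy=4)],0)[:,:,::-1])
L=L0
for a in(1.6,1.645,1.69):
  q=[.085-.2*np.cos(a)+.012*np.sin(a),.075,.054+.2*np.sin(a)+.012*np.cos(a)]
  u=proj('side',T2(L,q));print(a,(u[1]-170)*4,(u[0]-100)*4)
p=np.array(observe()['position'])
for x in(-.024,.024):
  u=proj('side',p+[x,0,-.011]);print((u[1]-170)*4,(u[0]-100)*4)
E
```

```text
t: 32.37
position: [0.6809, 0.0959, 0.3089]
ee_rot: [-0.002, 0.722, 0.691, -0.002]
force: [-0.1, 0.7, -0.5]
width: 0.51
t [0.0067 0.0019 0.2148] a [-0.0019  0.0001 -0.0034] now [0.6809 0.0959 0.3089] F [-0.1  0.7 -0.5] w 0.51 t 32.4 q7 -0.24
1.6 197.46552643429584 150.94152065958428
1.645 186.86208094218284 149.67024852285567
1.69 176.39474454196636 148.9029430473479
215.55171647652742 98.45639053569312
156.71368455343645 86.4964981876613
```

View pics/c10.png

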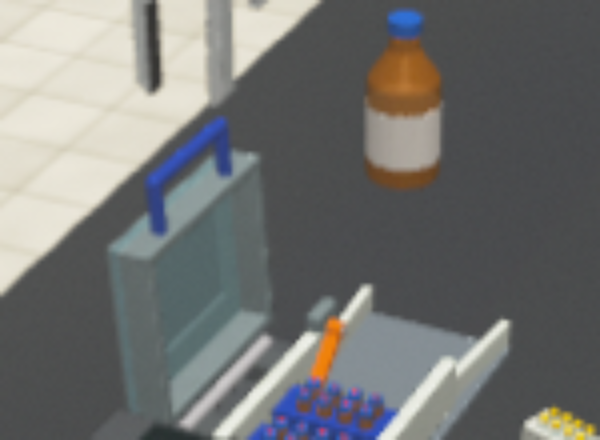

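View 13: the jaws straddle the bar, whose middle is at (187,152), as predicted for 1.645 rad. I'll descend and grip.

```bash
python3 -m creep '[{"tx":0.004,"ty":0,"tz":0.04,"ax":0,"ay":0,"az":-0.002,"jaw":51},{"tx":0.004,"ty":0,"tz":0.09,"ax":0,"ay":0,"az":-0.002,"jaw":51},{"tx":0.004,"ty":0,"tz":0.14,"ax":0,"ay":0,"az":-0.002,"jaw":51},{"tx":0.004,"ty":0,"tz":0.18,"ax":0,"ay":0,"az":-0.002,"jaw":51},{"tx":0.004,"ty":0,"tz":0.205,"ax":0,"ay":0,"az":-0.002,"jaw":51},{"tx":0.004,"ty":0,"tz":0.212,"ax":0,"ay":0,"az":-0.002,"jaw":51},{"tx":0.004,"ty":0,"tz":0.212,"ax":0,"ay":0,"az":-0.002,"jaw":51},{"tx":0.004,"ty":0,"tz":0.212,"ax":0,"ay":0,"az":-0.002,"jaw":51},{"tx":0.004,"ty":0,"tz":0.212,"ax":0,"ay":0,"az":-0.002,"jaw":30},{"tx":0.004,"ty":0,"tz":0.212,"ax":0,"ay":0,"az":-0.002,"jaw":5},{"tx":0.004,"ty":0,"tz":0.212,"ax":0,"ay":0,"az":-0.002,"jaw":5},{"tx":0.004,"ty":0,"tz":0.212,"ax":0,"ay":0,"az":-0.002,"jaw":5},{"tx":0.004,"ty":0,"tz":0.212,"ax":0,"ay":0,"az":-0.002,"jaw":5},{"tx":0.004,"ty":0,"tz":0.212,"ax":0,"ay":0,"az":-0.002,"jaw":5},{"tx":0.004,"ty":0,"tz":0.212,"ax":0,"ay":0,"az":-0.002,"jaw":5},{"tx":0.004,"ty":0,"tz":0.212,"ax":0,"ay":0,"az":-0.002,"jaw":5}]' 20
python3 to.py L 112 75 244.5 1.5708
```

```text
t: 33.8
position: [0.6811, 0.0971, 0.245]
ee_rot: [-0.002, 0.72, 0.694, -0.002]
force: [0.3, -0.4, 1.4]
width: 0.117
t [0.0025 0.0001 0.0016] a [-0.0018  0.0003 -0.0015] now [0.6811 0.0971 0.245 ] F [ 0.3 -0.4  1.4] w 0.117 t 33.8 q7 -0.24
```

```bash
python3 - <<'E'
import numpy as np
f=lambda a:np.array([85-200*np.cos(a)+12*np.sin(a),-(54+200*np.sin(a)+12*np.cos(a))])/300
for a0,a1,n in((1.645,1.045,15),(1.045,.445,15),(.445,.1,12),(.1,.02,8)):
  print(a0,[tuple((f(a)-f(a0)).round(4).tolist()) for a in np.linspace(a0,a1,n+1)[1:]])
E
```

```text
1.645 [(-0.0265, -0.003), (-0.0532, -0.005), (-0.0799, -0.0059), (-0.1066, -0.0058), (-0.1333, -0.0046), (-0.1599, -0.0023), (-0.1864, 0.0011), (-0.2127, 0.0055), (-0.2389, 0.011), (-0.2648, 0.0175), (-0.2904, 0.025), (-0.3157, 0.0336), (-0.3407, 0.0431), (-0.3652, 0.0537), (-0.3893, 0.0652)]
1.045 [(-0.0236, 0.0125), (-0.0467, 0.0259), (-0.0693, 0.0402), (-0.0912, 0.0554), (-0.1126, 0.0715), (-0.1332, 0.0884), (-0.1532, 0.1061), (-0.1725, 0.1247), (-0.191, 0.1439), (-0.2087, 0.1639), (-0.2256, 0.1846), (-0.2416, 0.206), (-0.2568, 0.2279), (-0.2711, 0.2505), (-0.2845, 0.2736)]
0.445 [(-0.009, 0.0169), (-0.0176, 0.0341), (-0.0257, 0.0516), (-0.0332, 0.0692), (-0.0403, 0.0871), (-0.0468, 0.1051), (-0.0528, 0.1234), (-0.0583, 0.1418), (-0.0632, 0.1603), (-0.0676, 0.179), (-0.0715, 0.1978), (-0.0748, 0.2167)]
0.1 [(-0.001, 0.0066), (-0.002, 0.0132), (-0.0029, 0.0198), (-0.0037, 0.0265), (-0.0045, 0.0331), (-0.0052, 0.0397), (-0.0058, 0.0464), (-0.0064, 0.053)]
```

```bash
python3 -m creep '[{"tx":0,"ty":-0.0265,"tz":-0.003,"ax":0,"ay":0,"az":0,"jaw":5},{"tx":0,"ty":-0.053,"tz":-0.005,"ax":0,"ay":0,"az":0,"jaw":5},{"tx":0,"ty":-0.08,"tz":-0.006,"ax":0,"ay":0,"az":0,"jaw":5},{"tx":0,"ty":-0.1066,"tz":-0.006,"ax":0,"ay":0,"az":0,"jaw":5},{"tx":0,"ty":-0.133,"tz":-0.0045,"ax":0,"ay":0,"az":0,"jaw":5},{"tx":0,"ty":-0.16,"tz":-0.002,"ax":0,"ay":0,"az":0,"jaw":5},{"tx":0,"ty":-0.186,"tz":0.001,"ax":0,"ay":0,"az":0,"jaw":5},{"tx":0,"ty":-0.213,"tz":0.0055,"ax":0,"ay":0,"az":0,"jaw":5},{"tx":0,"ty":-0.239,"tz":0.011,"ax":0,"ay":0,"az":0,"jaw":5},{"tx":0,"ty":-0.265,"tz":0.0175,"ax":0,"ay":0,"az":0,"jaw":5},{"tx":0,"ty":-0.29,"tz":0.025,"ax":0,"ay":0,"az":0,"jaw":5},{"tx":0,"ty":-0.316,"tz":0.0335,"ax":0,"ay":0,"az":0,"jaw":5},{"tx":0,"ty":-0.341,"tz":0.043,"ax":0,"ay":0,"az":0,"jaw":5},{"tx":0,"ty":-0.365,"tz":0.0535,"ax":0,"ay":0,"az":0,"jaw":5},{"tx":0,"ty":-0.389,"tz":0.065,"ax":0,"ay":0,"az":0,"jaw":5},{"tx":0,"ty":-0.389,"tz":0.065,"ax":0,"ay":0,"az":0,"jaw":5}]'
python3 to.py L -4.6 75 225.2 1.5708
```

```text
t: 35.13
position: [0.5623, 0.1017, 0.2252]
ee_rot: [-0.003, 0.72, 0.694, -0.003]
force: [-4.9, 2.2, -1.7]
width: 0.122
t [ 0.0003  0.0077 -0.0002] a [-0.0027  0.0004 -0.0014] now [0.5623 0.1017 0.2252] F [-4.9  2.2 -1.7] w 0.122 t 35.1 q7 -0.29
```

```bash
python3 -m creep '[{"tx":0,"ty":-0.0236,"tz":0.0125,"ax":0,"ay":0,"az":0,"jaw":5},{"tx":0,"ty":-0.0467,"tz":0.026,"ax":0,"ay":0,"az":0,"jaw":5},{"tx":0,"ty":-0.069,"tz":0.04,"ax":0,"ay":0,"az":0,"jaw":5},{"tx":0,"ty":-0.091,"tz":0.0555,"ax":0,"ay":0,"az":0,"jaw":5},{"tx":0,"ty":-0.1126,"tz":0.0715,"ax":0,"ay":0,"az":0,"jaw":5},{"tx":0,"ty":-0.133,"tz":0.0885,"ax":0,"ay":0,"az":0,"jaw":5},{"tx":0,"ty":-0.153,"tz":0.106,"ax":0,"ay":0,"az":0,"jaw":5},{"tx":0,"ty":-0.1725,"tz":0.1247,"ax":0,"ay":0,"az":0,"jaw":5},{"tx":0,"ty":-0.191,"tz":0.144,"ax":0,"ay":0,"az":0,"jaw":5},{"tx":0,"ty":-0.2087,"tz":0.164,"ax":0,"ay":0,"az":0,"jaw":5},{"tx":0,"ty":-0.2256,"tz":0.1846,"ax":0,"ay":0,"az":0,"jaw":5},{"tx":0,"ty":-0.2416,"tz":0.206,"ax":0,"ay":0,"az":0,"jaw":5},{"tx":0,"ty":-0.257,"tz":0.228,"ax":0,"ay":0,"az":0,"jaw":5},{"tx":0,"ty":-0.271,"tz":0.2505,"ax":0,"ay":0,"az":0,"jaw":5},{"tx":0,"ty":-0.2845,"tz":0.2736,"ax":0,"ay":0,"az":0,"jaw":5},{"tx":0,"ty":-0.2845,"tz":0.2736,"ax":0,"ay":0,"az":0,"jaw":5}]' 30
python3 to.py L -90 75 143 1.5708
```

```text
t: 36.47
position: [0.4776, 0.1046, 0.1429]
ee_rot: [-0.002, 0.72, 0.694, -0.003]
force: [4.2, 4.1, -11.6]
width: 0.117
t [-0.0001  0.0053 -0.0002] a [-0.0021  0.0004 -0.0015] now [0.4776 0.1046 0.1429] F [  4.2   4.1 -11.6] w 0.117 t 36.5 q7 -0.34
```

```bash
python3 -m creep '[{"tx":0,"ty":-0.009,"tz":0.017,"ax":0,"ay":0,"az":0,"jaw":5},{"tx":0,"ty":-0.0176,"tz":0.034,"ax":0,"ay":0,"az":0,"jaw":5},{"tx":0,"ty":-0.0257,"tz":0.0516,"ax":0,"ay":0,"az":0,"jaw":5},{"tx":0,"ty":-0.033,"tz":0.069,"ax":0,"ay":0,"az":0,"jaw":5},{"tx":0,"ty":-0.04,"tz":0.087,"ax":0,"ay":0,"az":0,"jaw":5},{"tx":0,"ty":-0.047,"tz":0.105,"ax":0,"ay":0,"az":0,"jaw":5},{"tx":0,"ty":-0.053,"tz":0.1234,"ax":0,"ay":0,"az":0,"jaw":5},{"tx":0,"ty":-0.058,"tz":0.142,"ax":0,"ay":0,"az":0,"jaw":5},{"tx":0,"ty":-0.063,"tz":0.16,"ax":0,"ay":0,"az":0,"jaw":5},{"tx":0,"ty":-0.0676,"tz":0.179,"ax":0,"ay":0,"az":0,"jaw":5},{"tx":0,"ty":-0.0715,"tz":0.198,"ax":0,"ay":0,"az":0,"jaw":5},{"tx":0,"ty":-0.075,"tz":0.2165,"ax":0,"ay":0,"az":0,"jaw":5},{"tx":0,"ty":-0.075,"tz":0.2165,"ax":0,"ay":0,"az":0,"jaw":5},{"tx":0,"ty":-0.075,"tz":0.2165,"ax":0,"ay":0,"az":0,"jaw":5}]'
python3 to.py L -112.8 75 78 1.5708
```

```text
t: 37.63
position: [0.4567, 0.1055, 0.0794]
ee_rot: [-0.001, 0.72, 0.694, -0.002]
force: [11.2, 2.9, -9.2]
width: 0.113
t [-0.0007 -0.0008  0.0045] a [-0.0012  0.0002 -0.0016] now [0.4567 0.1055 0.0794] F [11.2  2.9 -9.2] w 0.113 t 37.6 q7 -0.37
```

```bash
python3 - <<'E'
from h import *
snap('side','c11',(110,240,180,330),4)
for a in(0.05,.1,.15):
  q=[.085-.2*np.cos(a)+.012*np.sin(a),.075,.054+.2*np.sin(a)+.012*np.cos(a)]
  u=proj('side',T2(L0,q));print(a,(u[1]-180)*4,(u[0]-110)*4)
E
```

```text
0.05 420.8930592974009 380.87025395008266
0.1 419.6459300497386 369.5609482996879
0.15 417.7774462519569 358.1046226668386
```

View pics/c11.png

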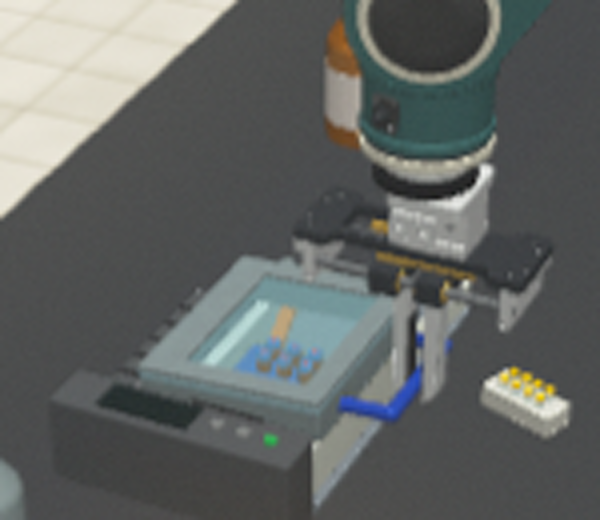

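View 14: the hood is nearly shut and held by its bar. I'll ease it down the last 15 mm slowly.

```bash
python3 -m creep '[{"tx":0,"ty":0.001,"tz":0.006,"ax":0,"ay":0,"az":0,"jaw":5},{"tx":0,"ty":0.001,"tz":0.012,"ax":0,"ay":0,"az":0,"jaw":5},{"tx":0,"ty":0,"tz":0.018,"ax":0,"ay":0,"az":0,"jaw":5},{"tx":0,"ty":0,"tz":0.024,"ax":0,"ay":0,"az":0,"jaw":5},{"tx":0,"ty":-0.001,"tz":0.03,"ax":0,"ay":0,"az":0,"jaw":5},{"tx":0,"ty":-0.001,"tz":0.036,"ax":0,"ay":0,"az":0,"jaw":5},{"tx":0,"ty":-0.002,"tz":0.04,"ax":0,"ay":0,"az":0,"jaw":5},{"tx":0,"ty":-0.002,"tz":0.044,"ax":0,"ay":0,"az":0,"jaw":5},{"tx":0,"ty":-0.002,"tz":0.047,"ax":0,"ay":0,"az":0,"jaw":5},{"tx":0,"ty":-0.002,"tz":0.047,"ax":0,"ay":0,"az":0,"jaw":5},{"tx":0,"ty":-0.002,"tz":0.047,"ax":0,"ay":0,"az":0,"jaw":5}]'
python3 to.py L -115 75 58 1.5708
```

```text
t: 38.6
position: [0.4553, 0.1055, 0.0653]
ee_rot: [-0.002, 0.72, 0.694, -0.002]
force: [6.0, 3.3, -8.2]
width: 0.116
t [-0.0006 -0.0032  0.0243] a [-0.0016  0.0003 -0.0015] now [0.4553 0.1055 0.0653] F [ 6.   3.3 -8.2] w 0.116 t 38.6 q7 -0.37
```

Still bearing about 8 N of weight. I'll continue in tiny steps until the hood rests.

```bash
python3 -m creep '[{"tx":0,"ty":0,"tz":0.003,"ax":0,"ay":0,"az":0,"jaw":5},{"tx":0,"ty":0,"tz":0.006,"ax":0,"ay":0,"az":0,"jaw":5},{"tx":0,"ty":0,"tz":0.009,"ax":0,"ay":0,"az":0,"jaw":5},{"tx":0,"ty":0,"tz":0.012,"ax":0,"ay":0,"az":0,"jaw":5},{"tx":0,"ty":0,"tz":0.015,"ax":0,"ay":0,"az":0,"jaw":5},{"tx":0,"ty":0,"tz":0.015,"ax":0,"ay":0,"az":0,"jaw":5},{"tx":0,"ty":0,"tz":0.015,"ax":0,"ay":0,"az":0,"jaw":5}]'
python3 to.py L -115 75 58 1.5708
```

```text
t: 39.18
position: [0.4553, 0.1056, 0.0623]
ee_rot: [-0.001, 0.72, 0.694, -0.002]
force: [-9.7, -0.1, 36.5]
width: 0.118
t [-0.0008 -0.0034  0.0144] a [-0.0016  0.0003 -0.0015] now [0.4553 0.1056 0.0623] F [-9.7 -0.1 36.5] w 0.118 t 39.2 q7 -0.37
```

It's touching at +36 N, so I'll ease off, release slowly, and check.

```bash
python3 -m creep '[{"tx":0,"ty":0,"tz":-0.004,"ax":0,"ay":0,"az":0,"jaw":5},{"tx":0,"ty":0,"tz":-0.008,"ax":0,"ay":0,"az":0,"jaw":5},{"tx":0,"ty":0,"tz":-0.009,"ax":0,"ay":0,"az":0,"jaw":5},{"tx":0,"ty":0,"tz":-0.009,"ax":0,"ay":0,"az":0,"jaw":5}]' 10
python3 to.py L -115 75 58 1.5708
python3 - <<'E'
from h import *
snap('side','c12',(140,230,190,320),5)
for a in(0,.02,.04):
  for y in(.031,.119):
    q=[.085-.2*np.cos(a)+.012*np.sin(a),y,.054+.2*np.sin(a)+.012*np.cos(a)]
    u=proj('side',T2(L0,q));print(a,y,(u[1]-190)*5,(u[0]-140)*5)
E
```

```text
t: 39.52
position: [0.4553, 0.1055, 0.0636]
ee_rot: [-0.002, 0.72, 0.694, -0.002]
force: [6.0, 3.9, -5.4]
width: 0.12
t [-0.0006 -0.0033  0.0186] a [-0.0016  0.0003 -0.0015] now [0.4553 0.1055 0.0636] F [ 6.   3.9 -5.4] w 0.12 t 39.5 q7 -0.37
0 0.031 504.8205538488949 302.64888682687274
0 0.119 447.8181800411963 378.9081130000787
0.02 0.031 504.6400655736349 297.1737961994829
0.02 0.119 447.55191205518 373.31044617554244
0.04 0.031 504.3383310712875 291.6611723900081
0.04 0.119 447.1601748507601 367.6717732409958
```

View pics/c12.png

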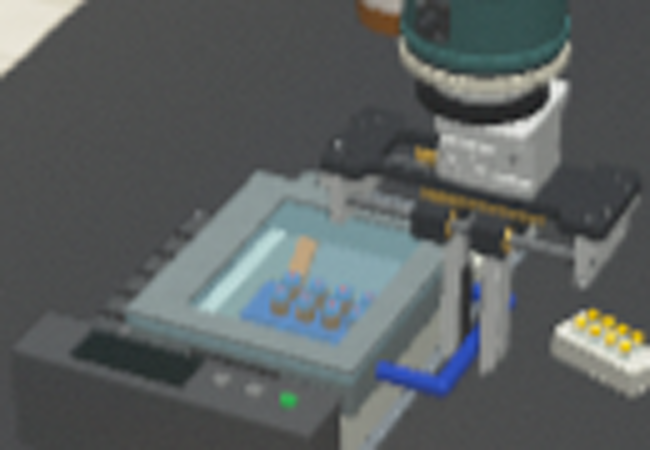

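View 15: the bar's end is at (445,382), which matches the prediction for 0 rad, so the hood is essentially shut. I'll release and retreat upward.

```bash
python3 -m creep '[{"tx":0,"ty":0,"tz":0.002,"ax":0,"ay":0,"az":0,"jaw":5},{"tx":0,"ty":0,"tz":0.003,"ax":0,"ay":0,"az":0,"jaw":5},{"tx":0,"ty":0,"tz":0.003,"ax":0,"ay":0,"az":0,"jaw":20},{"tx":0,"ty":0,"tz":0.003,"ax":0,"ay":0,"az":0,"jaw":35},{"tx":0,"ty":0,"tz":0.003,"ax":0,"ay":0,"az":0,"jaw":35},{"tx":0,"ty":0,"tz":0.003,"ax":0,"ay":0,"az":0,"jaw":35},{"tx":0,"ty":0,"tz":0.003,"ax":0,"ay":0,"az":0,"jaw":35},{"tx":0,"ty":0,"tz":-0.04,"ax":0,"ay":0,"az":0,"jaw":35},{"tx":0,"ty":0,"tz":-0.1,"ax":0,"ay":0,"az":0,"jaw":35},{"tx":0,"ty":0,"tz":-0.2,"ax":0,"ay":0,"az":0,"jaw":35},{"tx":0,"ty":0,"tz":-0.3,"ax":0,"ay":0,"az":0,"jaw":35},{"tx":0,"ty":0,"tz":-0.4,"ax":0,"ay":0,"az":0,"jaw":35},{"tx":0,"ty":0,"tz":-0.5,"ax":0,"ay":0,"az":0,"jaw":35},{"tx":-0.4,"ty":0,"tz":-0.7,"ax":0,"ay":0,"az":0,"jaw":35},{"tx":-0.8,"ty":0,"tz":-0.7,"ax":0,"ay":0,"az":0,"jaw":35},{"tx":-0.8,"ty":0,"tz":-0.7,"ax":0,"ay":0,"az":0,"jaw":35},{"tx":-0.8,"ty":0,"tz":-0.7,"ax":0,"ay":0,"az":0,"jaw":35},{"tx":-0.8,"ty":0,"tz":-0.7,"ax":0,"ay":0,"az":0,"jaw":35},{"tx":-0.8,"ty":0,"tz":-0.7,"ax":0,"ay":0,"az":0,"jaw":35},{"tx":-0.8,"ty":0,"tz":-0.7,"ax":0,"ay":0,"az":0,"jaw":35}]'
python3 - <<'E'
from h import *
a=snap('top');b=snap('side')
print(observe()['position'],observe()['t'])
cv2.imwrite('pics/fin.png',np.concatenate([cv2.resize(a[80:280,100:500],(800,400))[:,:],np.concatenate([cv2.resize(b[140:240,190:330],(280,200)),cv2.resize(b[110:330,130:400],(520,200))],1)],0)[:,:,::-1])
m=[x for x in blobs(b,'blue',20)]
for x in m:
  r=np.argwhere(x[0]); print(x[1].round(1),x[2],r.min(0),r.max(0))
for a_ in(0,.02):
  print([proj('side',T2(L0,[.085-.2*np.cos(a_)+.012*np.sin(a_),y,.054+.2*np.sin(a_)+.012*np.cos(a_)])).round(1).tolist() for y in(.031,.075,.119)])
E
```

```text
t: 41.23
position: [0.4464, -0.1412, 0.2756]
ee_rot: [-0.0, 0.723, 0.691, -0.002]
force: [-0.6, -1.0, 0.7]
width: 0.349
[ 0.44687908 -0.13533136  0.27417077] 41.3333
[207.9 281.2] 175 [196 265] [219 292]
[[200.5, 291.0], [208.0, 285.4], [215.8, 279.6]]
[[199.4, 290.9], [206.9, 285.3], [214.7, 279.5]]
```

View pics/fin.png

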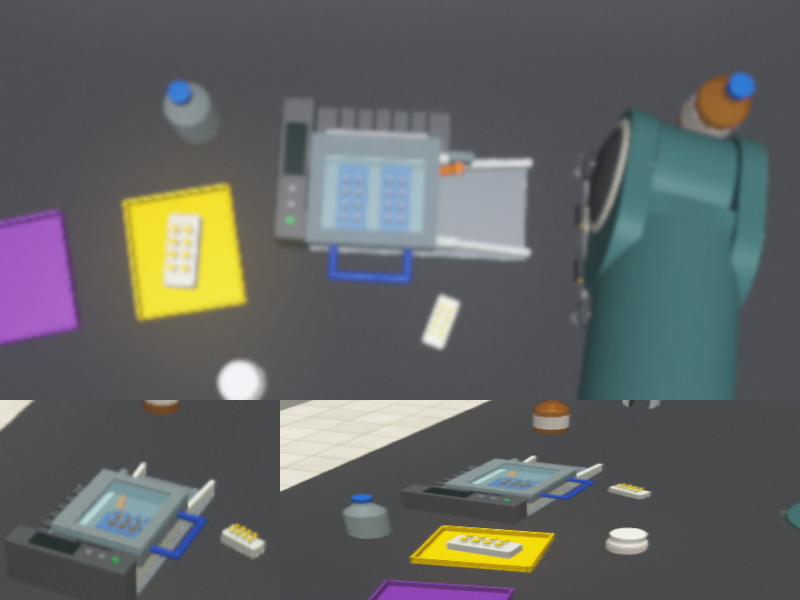

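```bash
python3 -c "
from cell import robot; print(robot.hand_in())"
```

```text
the job is handed in; nothing more can be done
None
```

The loader is restarted and I handed the job in at about 41 s of the 210 s allowed. `hand_in` reports no verdict, so the results below are from my own last checks.

- **Finished rack:** I lifted the large grey rack out of the lane and stood it upright in the yellow tray. The small look-alike on the bench was left alone.
- **Blue racks:** Only two were present. Each one was set crosswise on the apron and slid in along the floor under the catch. Both stand upright, with the second rack's trailing side about 25 mm past the lane start.
- **Catch:** Its tip under the glass appears at the same pixel as when it was resting at the start, so it is down behind both racks.
- **Hood:** I eased it down by the bar and released it within about 1–2 mm of shut. In the final side picture the bar's centre lies within a few pixels of the position predicted for fully shut.
- **Bystanders:** The bottles and the jar show no disturbance, and the arm is clear of everything.

Two things did not go exactly as planned:

- **Hood contact:** The hood reached its stop about 4 mm higher at the tool than calculated, and the vertical force briefly read 36.5 N before I eased off. The limit for the arm or gripper body is 40 N.
- **Joint 7:** Turning for the hood first ran joint 7 to its range end; the position target stopped at 2.81 against a limit of 2.82. I turned it the other way instead.

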